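# Clean the connectors of a junction box: caps off, spray, caps back on

## Task

Clean the connectors on the junction box: pull every dust cap off its connector and set it down on the green mat, then, with all of them off, press the spray can's nozzle right down for about half a second to spray the open connectors, and let it up. Then press every cap back on a connector of its own length until it snaps fully home, and do not push anything else on the bench about.

Things in the scene. Friction and masses are not known exactly. Their poses are not given: they have to be found in the camera images.
- station: Fixed: a steel drip tray (204 x 334 mm, rim 12 mm) holding an aluminium junction box (180 x 208 mm, top face 58 mm above the table) and a clamped spray can. Origin on the table under the centre of the box; z up, x across the two rows of connectors, y along the length of every connector; the can stands on the -y side.
- port_a (a point): Connector with a short shell standing up from the top of the box: painted block 35 mm wide (station's x), 53 mm long (its y), 30 mm high, top edges bevelled (4 mm over the last 7), a sprung latch peg at each end. The point: centre of the shell's foot, 62 mm above the table on the black flange, where the rim of a 68 mm cap rests when home (the cap's point 23 mm above). Axes as the station.
- port_b (a point): Connector with a long shell standing up from the top of the box: painted block 35 mm wide (station's x), 73 mm long (its y), 30 mm high, top edges bevelled (4 mm over the last 7), a sprung latch peg at each end. The point: centre of the shell's foot, 62 mm above the table on the black flange, where the rim of a 88 mm cap rests when home (the cap's point 23 mm above). Axes as the station.
- port_c (a point): Connector with a long shell standing up from the top of the box: painted block 35 mm wide (station's x), 73 mm long (its y), 30 mm high, top edges bevelled (4 mm over the last 7), a sprung latch peg at each end. The point: centre of the shell's foot, 62 mm above the table on the black flange, where the rim of a 88 mm cap rests when home (the cap's point 23 mm above). Axes as the station.
- port_d (a point): Connector with a short shell standing up from the top of the box: painted block 35 mm wide (station's x), 53 mm long (its y), 30 mm high, top edges bevelled (4 mm over the last 7), a sprung latch peg at each end. The point: centre of the shell's foot, 62 mm above the table on the black flange, where the rim of a 68 mm cap rests when home (the cap's point 23 mm above). Axes as the station.
- cap_s1_mid (a point): Loose grey plastic dust cap, short: 46 mm wide (its x), 68 mm long (its y), 46 mm high (its z), open below, about 60 g; may be absent. The point is its centre, 23 mm above the rim. Fits connector a or d either way round with 1.5 mm play a side. Starts home on one. Snaps on: about 8 N straight down presses it on, about 12 N straight up pulls it off. Merely laid on, it stands 15 mm too high.
- cap_s2_mid (a point): Loose grey plastic dust cap, short: 46 mm wide (its x), 68 mm long (its y), 46 mm high (its z), open below, about 60 g; may be absent. The point is its centre, 23 mm above the rim. Fits connector a or d either way round with 1.5 mm play a side. Starts home on one. Snaps on: about 8 N straight down presses it on, about 12 N straight up pulls it off. Merely laid on, it stands 15 mm too high.
- cap_l1_mid (a point): Loose grey plastic dust cap, long: 46 mm wide (its x), 88 mm long (its y), 46 mm high (its z), open below, about 75 g; may be absent. The point is its centre, 23 mm above the rim. Fits connector b or c either way round with 1.5 mm play a side. Starts home on one. Snaps on: about 8 N straight down presses it on, about 12 N straight up pulls it off. Merely laid on, it stands 15 mm too high.
- cap_l2_mid (a point): Loose grey plastic dust cap, long: 46 mm wide (its x), 88 mm long (its y), 46 mm high (its z), open below, about 75 g; may be absent. The point is its centre, 23 mm above the rim. Fits connector b or c either way round with 1.5 mm play a side. Starts home on one. Snaps on: about 8 N straight down presses it on, about 12 N straight up pulls it off. Merely laid on, it stands 15 mm too high.
- nozzle (a joint): Push-down of the spray can's nozzle button, 0 = up, 0.006 = bottomed (m); a spring returns it; 2 N to start, 8 N to bottom it.
- nozzle_top (a point): Centre of the top of the white nozzle button (26 mm across) of the clamped contact-cleaner can (66 mm across), about 198 mm above the table; pressed straight down.
- mat: Fixed green cutting mat, 300 mm (its x) x 220 mm (its y), 3 mm thick; origin under its centre. A small tin stands near its -x edge.
- paste_tin: Bystander: steel tin, 47 mm across, 36 mm high, on the mat near its -x edge (centre about 126 mm from the mat's centre); origin under it.
- solder_reel: Bystander: reel of solder wire standing flat, 64 mm across, 50 mm high; origin under it.
- wire_reel: Bystander: reel of copper wire, 72 mm across, 60 mm high; origin under it.
- bottle: Bystander: white plastic bottle, 56 mm across, 120 mm high; origin under it.
- screwdriver: Bystander: screwdriver lying, 180 mm long.
- brush: Bystander: brush lying, 160 mm long.
- cutters: Bystander: side cutters lying, about 140 mm long.
There are look-alikes about, which are no part of the job. What is shaped like the part that bears cap_l2_mid but red is not meant.

How it is judged:
By the outcome, as a careful person would: the job done as asked, in the order asked, and still so for the second after the job is handed in, with the robot touching nothing.
Of cap_s1, cap_s2, cap_l1, cap_l2 only 3 to 4 are there at a start; the rules pass over those that are not, and their reading is None.
At some moment in a run one of cap_s1, cap_s2, cap_l1, cap_l2 may be knocked a few centimetres aside while the robot is not near it.
It also fails if it takes over 210 s, if anything falls off the work surface, if the arm or the gripper's body presses on something with over 40 N, if the wrist force passes 120 N, or if a joint passes its speed limit or range.

## Robot

A 7-joint arm with a two-finger parallel gripper is mounted at the origin on the work surface. World frame = base frame: x ahead of the robot, y to its left, z up, the work surface at z = 0. Lengths are in m, angles in degrees, forces in N, time in s.
With the tool pointing down it reaches from about 0.4 to 0.875 m from the base axis. Payload 4.4 kg.
Tool frame: the origin (TCP) lies at the very end of the fingers, on their centre line; the grasp point (between the pads) lies 19 mm behind it; z points along the fingers, y is the line along which they close (so a half turn about z gives the same grasp; the last joint's range is limited). The gripper opens to 85 mm and grips with 20 to 120 N. Pads are 22 mm wide; open, the fingers measure 114 mm over their backs; the gripper's body (76 mm by 85 mm) begins 54 mm behind the grasp point. The pads swing forward as they close: fully open they stand 13 mm farther back than shut.
Start: joints at [-78.369, 36.005, 2.206, 86.941, -1.547, 57.084, -1.146], TCP at [0.173, 0.627, 0.231] pointing down, gripper open.
Joint ranges: [-175.42, 175.42], [-21.48, 121.26], [-71.46, 75.88], [10.55, 141.38], [-63.04, 243.04], [13.31, 113.54], [-168.57, 168.57]. Speed limits (degrees/s): [147.25, 147.25, 180, 180, 180, 180, 180].

## Interface

Orientations are given as a 3x3 rotation matrix whose columns are the frame's x, y, z axes.
In Python, from rig import state, read_camera, camera_params, finish_job gives the robot as it stands.
- The arm moves only by the tool apply_moves, never from a script. Its argument "moves" is a list of rows, each an object of numbers: "ax", "ay", "az": the turn, a rotation vector about the world's x, y, z in rad; "dx", "dy", "dz": the shift along the world's x, y, z in m; "claw": the closure, from -1 (fully open) to 1 (shut). In form: [{"ax": .., "ay": .., "az": .., "dx": .., "dy": .., "dz": .., "claw": ..}, ...]. A call has 1 to 20 rows; each row is the pose to reach, as a shift and turn from the pose commanded when the call began; what a row does not reach only later rows make up. A row lasts 1/10 s, in which the tool goes at most 50 mm and 8.59 degrees, less where a joint would pass 70% of its speed; a pose out of reach is approached as far as the arm can. A call with a gripper value outside its range is refused whole. The fingers move at their own pace and stop on an object; the grip force is fixed at half the most. Time passes only in rows, so rows that repeat a pose let the fingers close. It gives the time, the measured TCP pose, the force, the opening and the grip force at its end, in the units of the state.
- state(): the state, without advancing time (a new reading comes with each control period).
- read_camera(name): name is "side" or "top" or "wrist"; returns the picture (384x512x3 uint8, red, green, blue); there is no depth.
- camera_params(name): a dict with "intrinsics" (3x3 intrinsics, pixels), "cam_to_world" (4x4, takes a point from camera to world coordinates). Camera axes: x right, y down, z forward; pixel columns grow to the right and rows downward; lengths in m; the calibration is good to about 2 mm. A picture is of the moment at which its call begins: read the wrist's pose just before it. camera_params takes no time and is no camera call; for the wrist camera it gives the pose at the moment of the call.
- finish_job(): hands the job in; it is judged then, once.
The state is a dict: "t": time; "qpos": joint angles; "joint_velocities": joint speeds; "effort": joint torques, N m; "position": TCP position; "tcp_rot": TCP orientation; "wrist_force": force on the tool from outside, world axes, zero at the start; "torque": the same for the moment, N m; "opening": finger opening in m; "grasp_force": force on a finger pad.
Only numpy, scipy, OpenCV 4.12 (cv2) and the standard library are available. Lean on these libraries where they do the work, as an engineer would, in place of code of your own. Each camera call takes 0.05 s, during which the arm holds its last target. There are 200 camera calls.

## Working session

There is one attempt and no reset: what is moved stays moved. The work goes in short steps, Python scripts to look and compute and a tool call to move; the robot and the scene stay as the last step left them, time stands still between calls to the robot, and variables do not carry over. Pictures are saved under pics/ and viewed, at most 14 in all, crops included, and the job is handed in when it is done.

Besides the shell and the picture viewer there is one more tool, called after ">>>" by a JSON object that holds its "fn" and its "kwargs". apply_moves: Moves the arm, as the interface text tells. Its arguments: {"type":"object","properties":{"moves":{"type":"array","items":{"type":"object","properties":{"ax":{"type":"number"},"ay":{"type":"number"},"az":{"type":"number"},"dx":{"type":"number"},"dy":{"type":"number"},"dz":{"type":"number"},"claw":{"type":"number"}}}}},"required":["moves"]}

```bash
mkdir -p pics
python3 - <<'E'
from rig import *
import cv2,numpy as np
s=state();print(s)
for n in["top","side"]:
    im=read_camera(n);np.save(n+"0.npy",im);cv2.imwrite(f"pics/{n}0.png",cv2.resize(im[:,:,::-1],(800,600),interpolation=cv2.INTER_CUBIC))
    p=camera_params(n);print(n,np.round(p["intrinsics"],1).tolist(),np.round(p["cam_to_world"],4).tolist())
E
```

```text
{'t': 0.0, 'qpos': array([-78.36819634,  36.05894561,   2.20181573,  86.99672811,
        -1.54856521,  57.08464704,  -1.14638501]), 'joint_velocities': array([-0.03470515,  0.04081047,  0.01186989, -0.00753368, -0.05386645,
       -0.07582446,  0.07435548]), 'effort': array([ 3.54092244e-04, -5.63406444e+01,  1.22653261e+00, -1.93442005e+01,
        1.11545407e-02,  1.05724524e-02, -6.42341988e-06]), 'position': array([0.17241981, 0.62605303, 0.23038445]), 'tcp_rot': array([[-9.64083323e-01,  2.65599468e-01, -5.17701715e-04],
       [ 2.65599973e-01,  9.64081527e-01, -1.86118572e-03],
       [ 4.77672261e-06, -1.93183967e-03, -9.99998134e-01]]), 'wrist_force': array([ 0.09161397, -0.76569952,  0.038178  ]), 'torque': array([ 0.00934099, -0.01942251,  0.05912948]), 'grasp_force': 0.0, 'opening': 0.08529802726208074}
top [[397.0, 0.0, 250.1], [0.0, 397.0, 186.0], [0.0, 0.0, 1.0]] [[-0.0048, -0.9975, 0.0701, 0.464], [-0.9998, 0.0036, -0.0174, -0.0041], [0.0171, -0.0701, -0.9974, 1.26], [0.0, 0.0, 0.0, 1.0]]
side [[429.4, 0.0, 256.7], [0.0, 429.4, 189.9], [0.0, 0.0, 1.0]] [[0.9552, -0.2375, 0.1767, 0.3283], [-0.296, -0.7548, 0.5854, -0.8037], [-0.0057, -0.6114, -0.7913, 1.1862], [0.0, 0.0, 0.0, 1.0]]
```

View pics/top0.png

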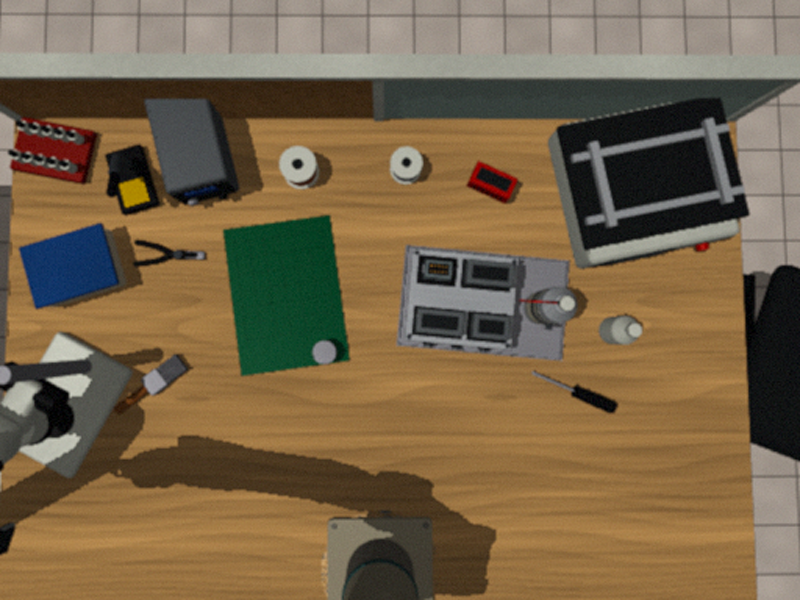

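View pics/side0.png

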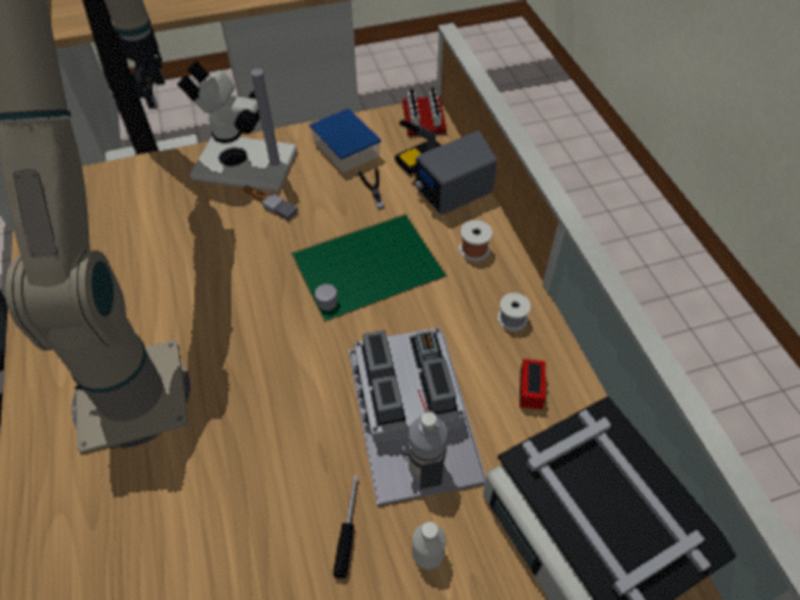

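The top view shows the station on the right, with the can at (555,305). There are three grey caps: long at (490,272), long at (440,322) and short at (492,326). The fourth connector, short at (437,269), is bare. The mat is at (287,295) with the tin at (325,350). The red look-alike at (493,181) is not part of the job.

```bash
cat > h.py <<'E'
from rig import *
import cv2,numpy as np
def ray(p,uv):
    K=p["intrinsics"];T=p["cam_to_world"];K=np.array(K);T=np.array(T)
    d=T[:3,:3]@np.linalg.solve(K,[uv[0],uv[1],1.]);return T[:3,3],d
def plane(p,uv,z):
    o,d=ray(p,uv);return (o+d*(z-o[2])/d[2])
def proj(p,X):
    T=np.array(p["cam_to_world"]);c=T[:3,:3].T@(np.array(X)-T[:3,3]);u=np.array(p["intrinsics"])@c;return u[:2]/u[2]
E
python3 - <<'E'
from h import *
p=camera_params("top");im=np.load("top0.npy")
k=512/800
for n,uv,z in[("traycorn",(408,247),.012),("tc2",(570,262),.012),("tc3",(562,360),.012),("tc4",(398,345),.012),("L_far",(490,272),.108),("L_near",(440,322),.108),("S_near",(492,326),.108),("bare",(437,269),.092),("nozzle",(567,303),.198),("tin",(324,352),.036)]:
    print(n,np.round(plane(p,(uv[0]*k,uv[1]*k),z),3))
hsv=cv2.cvtColor(im,cv2.COLOR_RGB2HSV)
m=cv2.inRange(hsv,(60,100,30),(90,255,200))
c=max(cv2.findContours(m,0,2)[0],key=cv2.contourArea);r=cv2.minAreaRect(cv2.convexHull(c));print(r)
for q in cv2.boxPoints(r):print("mat",np.round(plane(p,q,.003),3))
w=camera_params("wrist");s=state();R=s["tcp_rot"];T=w["cam_to_world"]
print(w["intrinsics"],np.round(R.T@(T[:3,3]-s["position"]),4),np.round(R.T@T[:3,:3],3))
E
```

```text
traycorn [ 0.64  -0.061  0.012]
tc2 [ 0.609 -0.391  0.012]
tc3 [ 0.411 -0.37   0.012]
tc4 [ 0.442 -0.04   0.012]
L_far [ 0.579 -0.21   0.108]
L_near [ 0.486 -0.115  0.108]
S_near [ 0.478 -0.212  0.108]
bare [ 0.587 -0.112  0.092]
nozzle [ 0.516 -0.326  0.198]
tin [0.43  0.106 0.036]
((182.46896362304688, 188.66842651367188), (93.36263275146484, 69.28702545166016), 81.99527740478516)
mat [0.677 0.318 0.003]
mat [0.708 0.101 0.003]
mat [0.414 0.059 0.003]
mat [0.385 0.274 0.003]
[[302.70375371   0.         259.65087449]
 [  0.         302.70375371 187.40449614]
 [  0.           0.           1.        ]] [ 0.08    0.0015 -0.1428] [[ 0.    -0.95  -0.311]
 [ 1.    -0.     0.001]
 [-0.001 -0.311  0.95 ]]
```

>>> {"fn": "apply_moves", "kwargs": {"moves": [{"dx":0.277,"dy":-0.277,"dz":0.12,"az":-0.7,"claw":-1},{"dx":0.277,"dy":-0.277,"dz":0.12,"az":-0.7,"claw":-1},{"dx":0.277,"dy":-0.277,"dz":0.12,"az":-0.7,"claw":-1},{"dx":0.277,"dy":-0.277,"dz":0.12,"az":-0.7,"claw":-1},{"dx":0.277,"dy":-0.277,"dz":0.12,"az":-0.7,"claw":-1},{"dx":0.277,"dy":-0.277,"dz":0.12,"az":-0.7,"claw":-1},{"dx":0.277,"dy":-0.277,"dz":0.12,"az":-0.7,"claw":-1},{"dx":0.357,"dy":-0.797,"dz":0.09,"az":-1.395,"claw":-1},{"dx":0.357,"dy":-0.797,"dz":0.09,"az":-1.395,"claw":-1},{"dx":0.357,"dy":-0.797,"dz":0.09,"az":-1.395,"claw":-1},{"dx":0.357,"dy":-0.797,"dz":0.09,"az":-1.395,"claw":-1},{"dx":0.357,"dy":-0.797,"dz":0.09,"az":-1.395,"claw":-1},{"dx":0.357,"dy":-0.797,"dz":0.09,"az":-1.395,"claw":-1},{"dx":0.357,"dy":-0.797,"dz":0.09,"az":-1.395,"claw":-1},{"dx":0.357,"dy":-0.797,"dz":0.09,"az":-1.395,"claw":-1},{"dx":0.357,"dy":-0.797,"dz":0.09,"az":-1.395,"claw":-1},{"dx":0.357,"dy":-0.797,"dz":0.09,"az":-1.395,"claw":-1},{"dx":0.357,"dy":-0.797,"dz":0.09,"az":-1.395,"claw":-1},{"dx":0.357,"dy":-0.797,"dz":0.09,"az":-1.395,"claw":-1},{"dx":0.357,"dy":-0.797,"dz":0.09,"az":-1.395,"claw":-1}]}}

```text
validation failed for argument at $.mo...
```

Run:
```python
from h import *
import pickle
s=state();p=camera_params("wrist");im=read_camera("wrist");pickle.dump((s,p,im),open("w1.pkl","wb"))
cv2.imwrite("pics/w1.png",cv2.resize(im[:,:,::-1],(800,600),interpolation=cv2.INTER_CUBIC))
print(s["t"],s["position"],np.round(s["tcp_rot"],3).tolist(),s["qpos"])
```

```text
0.1 [0.17245026 0.62612356 0.23045763] [[-0.964, 0.266, -0.0], [0.266, 0.964, -0.002], [-0.0, -0.002, -1.0]] [-78.36935728  36.05562175   2.20408968  86.99047834  -1.54778688
  57.08324916  -1.14620397]
```

View pics/w1.png

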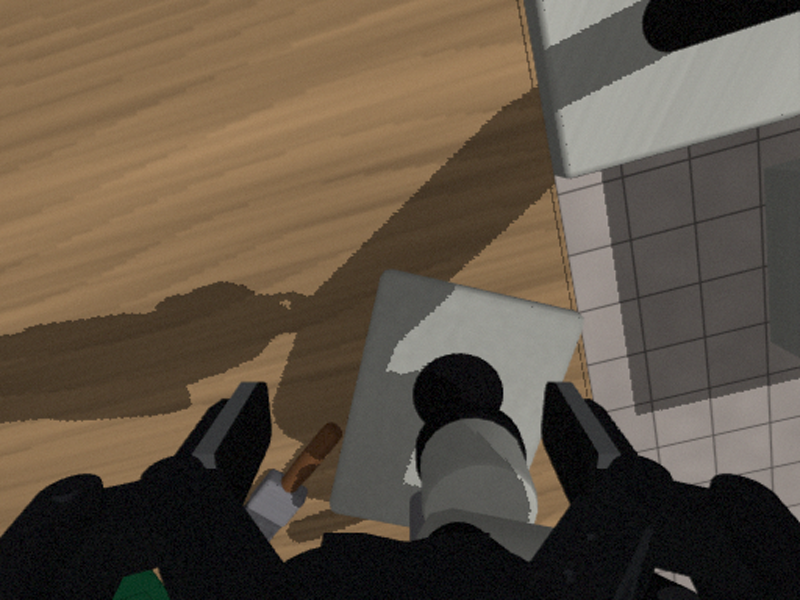

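The move was refused and the wrist picture shows the gripper still above the microscope (450,430). I'll retry with every key given, rising first.

>>> {"fn": "apply_moves", "kwargs": {"moves": [{"ax":0,"ay":0,"az":0,"dx":0,"dy":0,"dz":0.05,"claw":-1},{"ax":0,"ay":0,"az":0,"dx":0,"dy":0,"dz":0.1,"claw":-1}]}}

```text
t: 0.35
position: [0.1723, 0.6255, 0.3306]
tcp_rot: [[-0.964, 0.266, -0.001], [0.266, 0.964, -0.005], [-0.0, -0.005, -1.0]]
wrist_force: [1.2, 1.1, 0.7]
opening: 0.0854
grasp_force: 0.0
```

>>> {"fn": "apply_moves", "kwargs": {"moves": [{"ax":0,"ay":0,"dx":0.277,"dy":-0.277,"dz":0.02,"az":-0.7,"claw":-1},{"ax":0,"ay":0,"dx":0.277,"dy":-0.277,"dz":0.02,"az":-0.7,"claw":-1},{"ax":0,"ay":0,"dx":0.277,"dy":-0.277,"dz":0.02,"az":-0.7,"claw":-1},{"ax":0,"ay":0,"dx":0.277,"dy":-0.277,"dz":0.02,"az":-0.7,"claw":-1},{"ax":0,"ay":0,"dx":0.277,"dy":-0.277,"dz":0.02,"az":-0.7,"claw":-1},{"ax":0,"ay":0,"dx":0.277,"dy":-0.277,"dz":0.02,"az":-0.7,"claw":-1},{"ax":0,"ay":0,"dx":0.277,"dy":-0.277,"dz":0.02,"az":-0.7,"claw":-1},{"ax":0,"ay":0,"dx":0.357,"dy":-0.797,"dz":-0.01,"az":-1.395,"claw":-1},{"ax":0,"ay":0,"dx":0.357,"dy":-0.797,"dz":-0.01,"az":-1.395,"claw":-1},{"ax":0,"ay":0,"dx":0.357,"dy":-0.797,"dz":-0.01,"az":-1.395,"claw":-1},{"ax":0,"ay":0,"dx":0.357,"dy":-0.797,"dz":-0.01,"az":-1.395,"claw":-1},{"ax":0,"ay":0,"dx":0.357,"dy":-0.797,"dz":-0.01,"az":-1.395,"claw":-1},{"ax":0,"ay":0,"dx":0.357,"dy":-0.797,"dz":-0.01,"az":-1.395,"claw":-1},{"ax":0,"ay":0,"dx":0.357,"dy":-0.797,"dz":-0.01,"az":-1.395,"claw":-1},{"ax":0,"ay":0,"dx":0.357,"dy":-0.797,"dz":-0.01,"az":-1.395,"claw":-1},{"ax":0,"ay":0,"dx":0.357,"dy":-0.797,"dz":-0.01,"az":-1.395,"claw":-1},{"ax":0,"ay":0,"dx":0.357,"dy":-0.797,"dz":-0.01,"az":-1.395,"claw":-1},{"ax":0,"ay":0,"dx":0.357,"dy":-0.797,"dz":-0.01,"az":-1.395,"claw":-1},{"ax":0,"ay":0,"dx":0.357,"dy":-0.797,"dz":-0.01,"az":-1.395,"claw":-1}]}}

```text
t: 2.25
position: [0.5288, -0.1775, 0.3212]
tcp_rot: [[0.101, 0.995, -0.0], [0.995, -0.101, -0.005], [-0.005, 0.0, -1.0]]
wrist_force: [-0.7, 0.5, -0.2]
opening: 0.0855
grasp_force: 0.0
```

Run:
```python
from h import *
import pickle
s=state();p=camera_params("wrist");im=read_camera("wrist");pickle.dump((s,p,im),open("w1.pkl","wb"))
cv2.imwrite("pics/w2.png",cv2.resize(im[:,:,::-1],(800,600),interpolation=cv2.INTER_CUBIC))
print(s["t"],s["position"],np.round(s["tcp_rot"],3).tolist(),s["qpos"])
```

```text
2.25 [ 0.52875519 -0.17746265  0.32118693] [[0.101, 0.995, -0.0], [0.995, -0.101, -0.005], [-0.005, 0.0, -1.0]] [ -5.99130527  25.75095208  32.55374039  95.53563877 -14.92849061
  63.04472728  24.95949632]
```

View pics/w2.png

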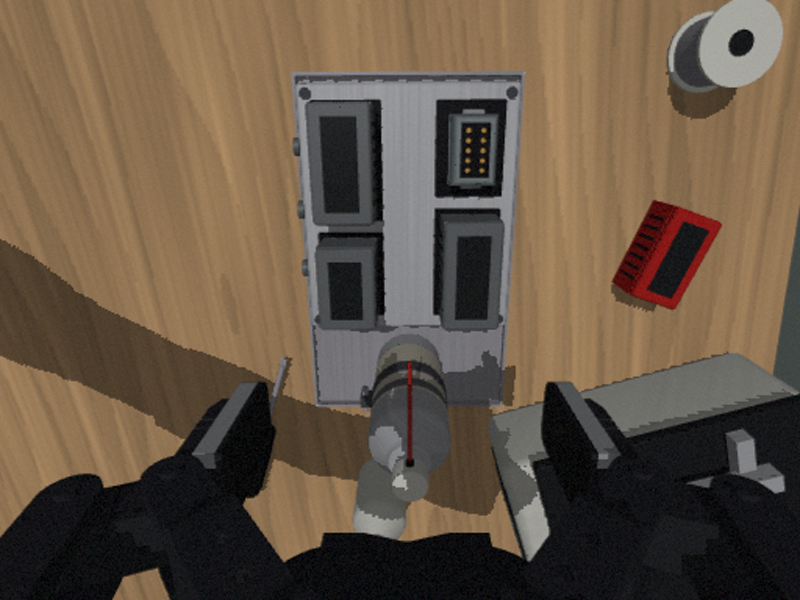

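The wrist view shows the near-row long cap at (340,163), the near short cap at (347,282) and the far long cap at (471,270). The bare short connector is at (472,149), and the nozzle button at about (409,487).

Run:
```python
from h import *
import pickle
s,p,im=pickle.load(open("w1.pkl","rb"));k=512/800
g=cv2.cvtColor(im,cv2.COLOR_RGB2GRAY)
for n,(x,y),z in[("Lnear",(340,163),.108),("Snear",(347,290),.108),("Lfar",(475,278),.108)]:
    x,y=int(x*k),int(y*k);print(n,im[y,x],im[y,x-21],im[int((y)),x+19])
    m=cv2.inRange(g,0,int(g[y,x])+9);
    m=cv2.morphologyEx(m,cv2.MORPH_OPEN,np.ones((3,3)))
    _,lab=cv2.connectedComponents(m,connectivity=4);c=cv2.findContours((lab==lab[y,x]).astype(np.uint8),0,2)[0][0]
    q=cv2.boxPoints(cv2.minAreaRect(c));P=np.array([plane(p,a,z)for a in q]);
    d1=P[1]-P[0];d2=P[2]-P[1];L=d1 if np.linalg.norm(d1)>np.linalg.norm(d2) else d2
    if L[1]<0:L=-L
    print(np.round(P.mean(0),4),"sides",np.round([np.linalg.norm(d1),np.linalg.norm(d2)],4),"yaw",np.degrees(np.arctan2(-L[0],L[1])))
# bare connector by orange contacts
hsv=cv2.cvtColor(im,cv2.COLOR_RGB2HSV)
m=cv2.inRange(hsv,(8,120,120),(25,255,255));m[:, :270]=0;m[:, 330:]=0;m[:60]=0;m[130:]=0
ys,xs=np.nonzero(m);u=((xs.min()+xs.max())/2,(ys.min()+ys.max())/2);print("bare",u,plane(p,u,.092),plane(p,u,.085))
for uv in[(293,73),(524,73),(503,404),(317,404)]:print("tray corner",plane(p,(uv[0]*k,uv[1]*k),.012))
for uv in[(299,85),(518,90)]:print("boxcorner",plane(p,(uv[0]*k,uv[1]*k),.058))
# nozzle: triangulate from the two views
o1,d1=ray(p,(409*k,487*k));o2,d2=ray(camera_params("top"),(567*k,303*k))
A=np.array([d1,-d2]).T;t=np.linalg.lstsq(A,o2-o1,rcond=None)[0];a=o1+t[0]*d1;b=o2+t[1]*d2;print("nozzle tri",a,b,plane(p,(409*k,487*k),.198))
```

```text
Lnear [27 30 34] [149 150 153] [72 72 73]
[ 0.4872 -0.1114  0.108 ] sides [0.0244 0.0667] yaw -5.373081130439316
Snear [24 25 28] [138 140 143] [19 18 21]
[ 0.4777 -0.207   0.108 ] sides [0.0245 0.0477] yaw -5.065240513194957
Lfar [21 21 25] [49 50 50] [139 140 142]
[ 0.5788 -0.2069  0.108 ] sides [0.0658 0.0242] yaw -5.591255815162648
bare (np.float64(304.0), np.float64(95.5)) [ 0.58824825 -0.11072043  0.092     ] [ 0.58920878 -0.11100013  0.085     ]
tray corner [ 0.44496473 -0.03428486  0.012     ]
tray corner [ 0.64524111 -0.05469433  0.012     ]
tray corner [ 0.61485829 -0.38301135  0.012     ]
tray corner [ 0.41295485 -0.36238863  0.012     ]
boxcorner [ 0.457552  -0.0495643  0.058    ]
boxcorner [ 0.62923769 -0.07071665  0.058     ]
nozzle tri [ 0.51604639 -0.32753019  0.19301923] [ 0.51650796 -0.32763669  0.19307423] [ 0.51643702 -0.32326527  0.198     ]
```

>>> {"fn": "apply_moves", "kwargs": {"moves": [{"ax":0,"ay":0,"dx":0.05,"dy":-0.03,"dz":0,"az":0.008,"claw":-1},{"ax":0,"ay":0,"dx":0.05,"dy":-0.03,"dz":0,"az":0.008,"claw":-1},{"ax":0,"ay":0,"dx":0.05,"dy":-0.03,"dz":-0.05,"az":0.008,"claw":-1},{"ax":0,"ay":0,"dx":0.05,"dy":-0.03,"dz":-0.1,"az":0.008,"claw":-1},{"ax":0,"ay":0,"dx":0.05,"dy":-0.03,"dz":-0.1,"az":0.008,"claw":-1},{"ax":0,"ay":0,"dx":0.05,"dy":-0.03,"dz":-0.1,"az":0.008,"claw":-1}]}}

```text
t: 2.9
position: [0.5799, -0.1991, 0.2218]
tcp_rot: [[0.084, 0.997, -0.001], [0.997, -0.084, 0.001], [0.0, -0.001, -1.0]]
wrist_force: [0.8, -0.5, 1.2]
opening: 0.0855
grasp_force: 0.0
```

Run:
```python
from h import *
import pickle
s,p,im=pickle.load(open("w1.pkl","rb"))
def red(im,x0,x1,y0,y1):
    h=cv2.cvtColor(im,cv2.COLOR_RGB2HSV);m=cv2.inRange(h,(0,100,60),(8,255,255))|cv2.inRange(h,(172,100,60),(180,255,255))
    z=np.zeros_like(m);z[y0:y1,x0:x1]=m[y0:y1,x0:x1];return np.argwhere(z)[:,::-1]
a=red(im,240,290,220,310);t1=a[a[:,1].argmin()]
b=red(np.load("top0.npy"),320,375,180,205);t2=b[b[:,0].argmin()]
print(t1,t2,a[:,1].max(),b[:,0].max())
o1,d1=ray(p,t1);o2,d2=ray(camera_params("top"),t2)
t=np.linalg.lstsq(np.array([d1,-d2]).T,o2-o1,rcond=None)[0];print("straw tip",o1+t[0]*d1,o2+t[1]*d2)
s=state();R=s["tcp_rot"];print(s["position"],np.degrees(np.arctan2(-R[0,0],R[1,0])),R[:,2])
```

```text
[261 232] [332 192] 294 356
straw tip [ 0.52290985 -0.25289071  0.15075405] [ 0.52432036 -0.25340084  0.15094538]
[ 0.57987419 -0.19912014  0.22179289] -4.790331754387052 [-8.34203934e-04  5.35337308e-04 -9.99999509e-01]
```

>>> {"fn": "apply_moves", "kwargs": {"moves": [{"ax":0,"ay":0,"dx":-0.001,"dy":-0.003,"dz":-0.04,"az":-0.0095,"claw":-1},{"ax":0,"ay":0,"dx":-0.001,"dy":-0.003,"dz":-0.08,"az":-0.0095,"claw":-1},{"ax":0,"ay":0,"dx":-0.001,"dy":-0.003,"dz":-0.11,"az":-0.0095,"claw":-1},{"ax":0,"ay":0,"dx":-0.001,"dy":-0.003,"dz":-0.13,"az":-0.0095,"claw":-1},{"ax":0,"ay":0,"dx":-0.001,"dy":-0.003,"dz":-0.144,"az":-0.0095,"claw":-1},{"ax":0,"ay":0,"dx":-0.001,"dy":-0.003,"dz":-0.144,"az":-0.0095,"claw":-1},{"ax":0,"ay":0,"dx":-0.001,"dy":-0.003,"dz":-0.144,"az":-0.0095,"claw":1},{"ax":0,"ay":0,"dx":-0.001,"dy":-0.003,"dz":-0.144,"az":-0.0095,"claw":1},{"ax":0,"ay":0,"dx":-0.001,"dy":-0.003,"dz":-0.144,"az":-0.0095,"claw":1},{"ax":0,"ay":0,"dx":-0.001,"dy":-0.003,"dz":-0.144,"az":-0.0095,"claw":1},{"ax":0,"ay":0,"dx":-0.001,"dy":-0.003,"dz":-0.144,"az":-0.0095,"claw":1},{"ax":0,"ay":0,"dx":-0.001,"dy":-0.003,"dz":-0.144,"az":-0.0095,"claw":1},{"ax":0,"ay":0,"dx":-0.001,"dy":-0.003,"dz":-0.144,"az":-0.0095,"claw":1},{"ax":0,"ay":0,"dx":-0.001,"dy":-0.003,"dz":-0.144,"az":-0.0095,"claw":1}]}}

```text
t: 4.3
position: [0.5797, -0.2037, 0.0791]
tcp_rot: [[0.094, 0.996, 0.003], [0.996, -0.094, -0.001], [-0.0, 0.003, -1.0]]
wrist_force: [-0.7, 0.5, 6.7]
opening: 0.0451
grasp_force: 62.0
```

>>> {"fn": "apply_moves", "kwargs": {"moves": [{"ax":0,"ay":0,"dx":0,"dy":0,"dz":0.005,"az":0,"claw":1},{"ax":0,"ay":0,"dx":0,"dy":0,"dz":0.01,"az":0,"claw":1},{"ax":0,"ay":0,"dx":0,"dy":0,"dz":0.015,"az":0,"claw":1},{"ax":0,"ay":0,"dx":0,"dy":0,"dz":0.02,"az":0,"claw":1},{"ax":0,"ay":0,"dx":0,"dy":0,"dz":0.03,"az":0,"claw":1},{"ax":0,"ay":0,"dx":0,"dy":0,"dz":0.05,"az":0,"claw":1},{"ax":0,"ay":0,"dx":0,"dy":0,"dz":0.09,"az":0,"claw":1},{"ax":0,"ay":0,"dx":0,"dy":0,"dz":0.11,"az":0,"claw":1}]}}

```text
t: 5.1
position: [0.5798, -0.2043, 0.191]
tcp_rot: [[0.095, 0.995, 0.004], [0.996, -0.095, -0.002], [-0.001, 0.004, -1.0]]
wrist_force: [1.0, -0.0, -0.5]
opening: 0.0451
grasp_force: 64.5
```

Run:
```python
from h import *
im=read_camera("wrist");cv2.imwrite("pics/w3.png",im[:,:,::-1]);s=state();print(s["position"],s["opening"],s["wrist_force"],s["qpos"])
```

```text
[ 0.58126651 -0.20491305  0.19364118] 0.04527659274585294 [ 1.13114893 -0.31260521  0.57048683] [ -0.1227042   38.03240974  28.1086086   95.95230514 -21.962672
  51.03916986  31.33749615]
```

View pics/w3.png

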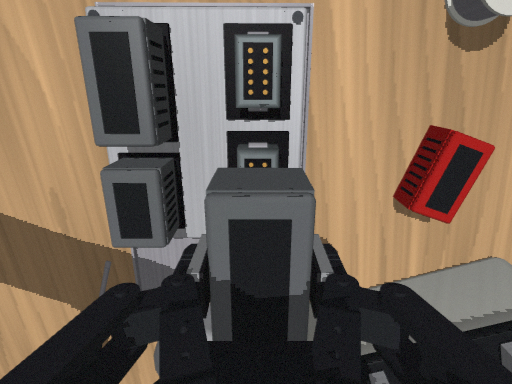

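Cap pulled and held: it is at (258,255), with its connector open behind it at (258,155). Now to the mat.

>>> {"fn": "apply_moves", "kwargs": {"moves": [{"ax":0,"ay":0,"dx":0.061,"dy":0.418,"dz":0,"az":0,"claw":1},{"ax":0,"ay":0,"dx":0.061,"dy":0.418,"dz":0,"az":0,"claw":1},{"ax":0,"ay":0,"dx":0.061,"dy":0.418,"dz":0,"az":0,"claw":1},{"ax":0,"ay":0,"dx":0.061,"dy":0.418,"dz":0,"az":0,"claw":1},{"ax":0,"ay":0,"dx":0.061,"dy":0.418,"dz":0,"az":0,"claw":1},{"ax":0,"ay":0,"dx":0.061,"dy":0.418,"dz":0,"az":0,"claw":1},{"ax":0,"ay":0,"dx":0.061,"dy":0.418,"dz":0,"az":0,"claw":1},{"ax":0,"ay":0,"dx":0.061,"dy":0.418,"dz":0,"az":0,"claw":1},{"ax":0,"ay":0,"dx":0.061,"dy":0.418,"dz":0,"az":0,"claw":1},{"ax":0,"ay":0,"dx":0.061,"dy":0.418,"dz":0,"az":0,"claw":1},{"ax":0,"ay":0,"dx":0.061,"dy":0.418,"dz":-0.05,"az":0,"claw":1},{"ax":0,"ay":0,"dx":0.061,"dy":0.418,"dz":-0.1,"az":0,"claw":1},{"ax":0,"ay":0,"dx":0.061,"dy":0.418,"dz":-0.13,"az":0,"claw":1},{"ax":0,"ay":0,"dx":0.061,"dy":0.418,"dz":-0.15,"az":0,"claw":1},{"ax":0,"ay":0,"dx":0.061,"dy":0.418,"dz":-0.15,"az":0,"claw":1}]}}

```text
t: 6.65
position: [0.6372, 0.2127, 0.0344]
tcp_rot: [[0.096, 0.995, -0.006], [0.995, -0.096, -0.002], [-0.003, -0.006, -1.0]]
wrist_force: [-0.5, 0.1, -1.1]
opening: 0.0452
grasp_force: 64.4
```

>>> {"fn": "apply_moves", "kwargs": {"moves": [{"ax":0,"ay":0,"dx":0,"dy":0,"dz":-0.007,"az":0,"claw":1},{"ax":0,"ay":0,"dx":0,"dy":0,"dz":-0.013,"az":0,"claw":1},{"ax":0,"ay":0,"dx":0,"dy":0,"dz":-0.014,"az":0,"claw":1},{"ax":0,"ay":0,"dx":0,"dy":0,"dz":-0.014,"az":0,"claw":1}]}}

```text
t: 7.05
position: [0.6399, 0.2148, 0.024]
tcp_rot: [[0.094, 0.996, 0.001], [0.996, -0.094, 0.0], [0.0, 0.001, -1.0]]
wrist_force: [-0.2, -0.8, -0.9]
opening: 0.0448
grasp_force: 64.4
```

>>> {"fn": "apply_moves", "kwargs": {"moves": [{"ax":0,"ay":0,"dx":0,"dy":0,"dz":-0.003,"az":0,"claw":1},{"ax":0,"ay":0,"dx":0,"dy":0,"dz":-0.003,"az":0,"claw":1},{"ax":0,"ay":0,"dx":0,"dy":0,"dz":-0.003,"az":0,"claw":1}]}}

```text
t: 7.35
position: [0.6396, 0.2148, 0.0204]
tcp_rot: [[0.094, 0.996, 0.0], [0.996, -0.094, 0.0], [0.0, 0.0, -1.0]]
wrist_force: [-0.0, -0.2, -0.9]
opening: 0.045
grasp_force: 64.4
```

>>> {"fn": "apply_moves", "kwargs": {"moves": [{"ax":0,"ay":0,"dx":0,"dy":0,"dz":0,"az":0,"claw":-1},{"ax":0,"ay":0,"dx":0,"dy":0,"dz":0,"az":0,"claw":-1},{"ax":0,"ay":0,"dx":0,"dy":0,"dz":0,"az":0,"claw":-1},{"ax":0,"ay":0,"dx":0,"dy":0,"dz":0,"az":0,"claw":-1},{"ax":0,"ay":0,"dx":0,"dy":0,"dz":0,"az":0,"claw":-1},{"ax":0,"ay":0,"dx":0,"dy":0,"dz":0.04,"az":0,"claw":-1},{"ax":0,"ay":0,"dx":0,"dy":0,"dz":0.09,"az":0,"claw":-1},{"ax":0,"ay":0,"dx":0,"dy":0,"dz":0.14,"az":0,"claw":-1},{"ax":0,"ay":0,"dx":0,"dy":0,"dz":0.17,"az":0,"claw":-1},{"ax":0,"ay":0,"dx":-0.152,"dy":-0.326,"dz":0.17,"az":0,"claw":-1},{"ax":0,"ay":0,"dx":-0.152,"dy":-0.326,"dz":0.17,"az":0,"claw":-1},{"ax":0,"ay":0,"dx":-0.152,"dy":-0.326,"dz":0.17,"az":0,"claw":-1},{"ax":0,"ay":0,"dx":-0.152,"dy":-0.326,"dz":0.17,"az":0,"claw":-1},{"ax":0,"ay":0,"dx":-0.152,"dy":-0.326,"dz":0.17,"az":0,"claw":-1},{"ax":0,"ay":0,"dx":-0.152,"dy":-0.326,"dz":0.17,"az":0,"claw":-1},{"ax":0,"ay":0,"dx":-0.152,"dy":-0.326,"dz":0.17,"az":0,"claw":-1},{"ax":0,"ay":0,"dx":-0.152,"dy":-0.326,"dz":0.17,"az":0,"claw":-1},{"ax":0,"ay":0,"dx":-0.152,"dy":-0.326,"dz":0.17,"az":0,"claw":-1},{"ax":0,"ay":0,"dx":-0.152,"dy":-0.326,"dz":0.17,"az":0,"claw":-1},{"ax":0,"ay":0,"dx":-0.152,"dy":-0.326,"dz":0.17,"az":0,"claw":-1}]}}

```text
t: 9.35
position: [0.4885, -0.1092, 0.1901]
tcp_rot: [[0.091, 0.996, 0.0], [0.996, -0.091, 0.001], [0.001, 0.0, -1.0]]
wrist_force: [0.2, 1.0, 0.3]
opening: 0.0855
grasp_force: 0.0
```

>>> {"fn": "apply_moves", "kwargs": {"moves": [{"ax":0,"ay":0,"dx":-0.001,"dy":-0.002,"dz":-0.04,"az":0,"claw":-1},{"ax":0,"ay":0,"dx":-0.001,"dy":-0.002,"dz":-0.08,"az":0,"claw":-1},{"ax":0,"ay":0,"dx":-0.001,"dy":-0.002,"dz":-0.1,"az":0,"claw":-1},{"ax":0,"ay":0,"dx":-0.001,"dy":-0.002,"dz":-0.112,"az":0,"claw":-1},{"ax":0,"ay":0,"dx":-0.001,"dy":-0.002,"dz":-0.112,"az":0,"claw":-1},{"ax":0,"ay":0,"dx":-0.001,"dy":-0.002,"dz":-0.112,"az":0,"claw":1},{"ax":0,"ay":0,"dx":-0.001,"dy":-0.002,"dz":-0.112,"az":0,"claw":1},{"ax":0,"ay":0,"dx":-0.001,"dy":-0.002,"dz":-0.112,"az":0,"claw":1},{"ax":0,"ay":0,"dx":-0.001,"dy":-0.002,"dz":-0.112,"az":0,"claw":1},{"ax":0,"ay":0,"dx":-0.001,"dy":-0.002,"dz":-0.112,"az":0,"claw":1},{"ax":0,"ay":0,"dx":-0.001,"dy":-0.002,"dz":-0.112,"az":0,"claw":1},{"ax":0,"ay":0,"dx":-0.001,"dy":-0.002,"dz":-0.112,"az":0,"claw":1},{"ax":0,"ay":0,"dx":-0.001,"dy":-0.002,"dz":-0.112,"az":0,"claw":1}]}}

```text
t: 10.65
position: [0.4876, -0.1134, 0.0796]
tcp_rot: [[0.094, 0.996, 0.003], [0.996, -0.094, 0.0], [0.0, 0.003, -1.0]]
wrist_force: [0.0, 0.1, 4.6]
opening: 0.045
grasp_force: 61.8
```

>>> {"fn": "apply_moves", "kwargs": {"moves": [{"ax":0,"ay":0,"dx":0,"dy":0,"dz":0.005,"az":0,"claw":1},{"ax":0,"ay":0,"dx":0,"dy":0,"dz":0.01,"az":0,"claw":1},{"ax":0,"ay":0,"dx":0,"dy":0,"dz":0.015,"az":0,"claw":1},{"ax":0,"ay":0,"dx":0,"dy":0,"dz":0.02,"az":0,"claw":1},{"ax":0,"ay":0,"dx":0,"dy":0,"dz":0.03,"az":0,"claw":1},{"ax":0,"ay":0,"dx":0,"dy":0,"dz":0.06,"az":0,"claw":1},{"ax":0,"ay":0,"dx":0,"dy":0,"dz":0.08,"az":0,"claw":1},{"ax":0,"ay":0,"dx":0.062,"dy":0.313,"dz":0.08,"az":0,"claw":1},{"ax":0,"ay":0,"dx":0.062,"dy":0.313,"dz":0.08,"az":0,"claw":1},{"ax":0,"ay":0,"dx":0.062,"dy":0.313,"dz":0.08,"az":0,"claw":1},{"ax":0,"ay":0,"dx":0.062,"dy":0.313,"dz":0.08,"az":0,"claw":1},{"ax":0,"ay":0,"dx":0.062,"dy":0.313,"dz":0.08,"az":0,"claw":1},{"ax":0,"ay":0,"dx":0.062,"dy":0.313,"dz":0.08,"az":0,"claw":1},{"ax":0,"ay":0,"dx":0.062,"dy":0.313,"dz":0.08,"az":0,"claw":1},{"ax":0,"ay":0,"dx":0.062,"dy":0.313,"dz":0.08,"az":0,"claw":1},{"ax":0,"ay":0,"dx":0.062,"dy":0.313,"dz":0.03,"az":0,"claw":1},{"ax":0,"ay":0,"dx":0.062,"dy":0.313,"dz":-0.015,"az":0,"claw":1},{"ax":0,"ay":0,"dx":0.062,"dy":0.313,"dz":-0.04,"az":0,"claw":1},{"ax":0,"ay":0,"dx":0.062,"dy":0.313,"dz":-0.05,"az":0,"claw":1},{"ax":0,"ay":0,"dx":0.062,"dy":0.313,"dz":-0.05,"az":0,"claw":1}]}}

```text
t: 12.65
position: [0.5483, 0.1981, 0.0279]
tcp_rot: [[0.096, 0.995, -0.001], [0.995, -0.096, -0.001], [-0.001, -0.001, -1.0]]
wrist_force: [0.2, -0.0, -0.3]
opening: 0.0453
grasp_force: 64.8
```

>>> {"fn": "apply_moves", "kwargs": {"moves": [{"ax":0,"ay":0,"dx":0,"dy":0,"dz":-0.004,"az":0,"claw":1},{"ax":0,"ay":0,"dx":0,"dy":0,"dz":-0.008,"az":0,"claw":1},{"ax":0,"ay":0,"dx":0,"dy":0,"dz":-0.008,"az":0,"claw":1},{"ax":0,"ay":0,"dx":0,"dy":0,"dz":-0.008,"az":0,"claw":1}]}}

```text
t: 13.05
position: [0.549, 0.1999, 0.021]
tcp_rot: [[0.094, 0.996, 0.001], [0.996, -0.094, 0.001], [0.001, 0.001, -1.0]]
wrist_force: [-0.3, 0.1, -1.1]
opening: 0.0448
grasp_force: 64.8
```

>>> {"fn": "apply_moves", "kwargs": {"moves": [{"ax":0,"ay":0,"dx":0,"dy":0,"dz":0,"az":0,"claw":-1},{"ax":0,"ay":0,"dx":0,"dy":0,"dz":0,"az":0,"claw":-1},{"ax":0,"ay":0,"dx":0,"dy":0,"dz":0,"az":0,"claw":-1},{"ax":0,"ay":0,"dx":0,"dy":0,"dz":0,"az":0,"claw":-1},{"ax":0,"ay":0,"dx":0,"dy":0,"dz":0,"az":0,"claw":-1},{"ax":0,"ay":0,"dx":0,"dy":0,"dz":0.04,"az":0,"claw":-1},{"ax":0,"ay":0,"dx":0,"dy":0,"dz":0.09,"az":0,"claw":-1},{"ax":0,"ay":0,"dx":0,"dy":0,"dz":0.14,"az":0,"claw":-1},{"ax":0,"ay":0,"dx":0,"dy":0,"dz":0.17,"az":0,"claw":-1},{"ax":0,"ay":0,"dx":-0.0713,"dy":-0.403,"dz":0.17,"az":0,"claw":-1},{"ax":0,"ay":0,"dx":-0.0713,"dy":-0.403,"dz":0.17,"az":0,"claw":-1},{"ax":0,"ay":0,"dx":-0.0713,"dy":-0.403,"dz":0.17,"az":0,"claw":-1},{"ax":0,"ay":0,"dx":-0.0713,"dy":-0.403,"dz":0.17,"az":0,"claw":-1},{"ax":0,"ay":0,"dx":-0.0713,"dy":-0.403,"dz":0.17,"az":0,"claw":-1},{"ax":0,"ay":0,"dx":-0.0713,"dy":-0.403,"dz":0.17,"az":0,"claw":-1},{"ax":0,"ay":0,"dx":-0.0713,"dy":-0.403,"dz":0.17,"az":0,"claw":-1},{"ax":0,"ay":0,"dx":-0.0713,"dy":-0.403,"dz":0.17,"az":0,"claw":-1},{"ax":0,"ay":0,"dx":-0.0713,"dy":-0.403,"dz":0.17,"az":0,"claw":-1},{"ax":0,"ay":0,"dx":-0.0713,"dy":-0.403,"dz":0.17,"az":0,"claw":-1},{"ax":0,"ay":0,"dx":-0.0713,"dy":-0.403,"dz":0.17,"az":0,"claw":-1}]}}

```text
t: 15.05
position: [0.4775, -0.2017, 0.1901]
tcp_rot: [[0.093, 0.996, -0.0], [0.996, -0.093, 0.002], [0.002, -0.001, -1.0]]
wrist_force: [-0.1, 0.7, 0.4]
opening: 0.0851
grasp_force: 0.0
```

>>> {"fn": "apply_moves", "kwargs": {"moves": [{"ax":0,"ay":0,"dx":0,"dy":-0.001,"dz":-0.04,"az":0,"claw":-1},{"ax":0,"ay":0,"dx":0,"dy":-0.001,"dz":-0.08,"az":0,"claw":-1},{"ax":0,"ay":0,"dx":0,"dy":-0.001,"dz":-0.1,"az":0,"claw":-1},{"ax":0,"ay":0,"dx":0,"dy":-0.001,"dz":-0.112,"az":0,"claw":-1},{"ax":0,"ay":0,"dx":0,"dy":-0.001,"dz":-0.112,"az":0,"claw":-1},{"ax":0,"ay":0,"dx":0,"dy":-0.001,"dz":-0.112,"az":0,"claw":1},{"ax":0,"ay":0,"dx":0,"dy":-0.001,"dz":-0.112,"az":0,"claw":1},{"ax":0,"ay":0,"dx":0,"dy":-0.001,"dz":-0.112,"az":0,"claw":1},{"ax":0,"ay":0,"dx":0,"dy":-0.001,"dz":-0.112,"az":0,"claw":1},{"ax":0,"ay":0,"dx":0,"dy":-0.001,"dz":-0.112,"az":0,"claw":1},{"ax":0,"ay":0,"dx":0,"dy":-0.001,"dz":-0.112,"az":0,"claw":1},{"ax":0,"ay":0,"dx":0,"dy":-0.001,"dz":-0.112,"az":0,"claw":1},{"ax":0,"ay":0,"dx":0,"dy":-0.001,"dz":-0.112,"az":0,"claw":1}]}}

```text
t: 16.35
position: [0.4782, -0.2045, 0.0797]
tcp_rot: [[0.094, 0.996, 0.003], [0.996, -0.094, -0.0], [-0.0, 0.003, -1.0]]
wrist_force: [-0.4, -0.6, 5.6]
opening: 0.0455
grasp_force: 61.7
```

>>> {"fn": "apply_moves", "kwargs": {"moves": [{"ax":0,"ay":0,"dx":0,"dy":0,"dz":0.005,"az":0,"claw":1},{"ax":0,"ay":0,"dx":0,"dy":0,"dz":0.01,"az":0,"claw":1},{"ax":0,"ay":0,"dx":0,"dy":0,"dz":0.015,"az":0,"claw":1},{"ax":0,"ay":0,"dx":0,"dy":0,"dz":0.02,"az":0,"claw":1},{"ax":0,"ay":0,"dx":0,"dy":0,"dz":0.03,"az":0,"claw":1},{"ax":0,"ay":0,"dx":0,"dy":0,"dz":0.06,"az":0,"claw":1},{"ax":0,"ay":0,"dx":0,"dy":0,"dz":0.08,"az":0,"claw":1},{"ax":0,"ay":0,"dx":-0.018,"dy":0.41,"dz":0.08,"az":0,"claw":1},{"ax":0,"ay":0,"dx":-0.018,"dy":0.41,"dz":0.08,"az":0,"claw":1},{"ax":0,"ay":0,"dx":-0.018,"dy":0.41,"dz":0.08,"az":0,"claw":1},{"ax":0,"ay":0,"dx":-0.018,"dy":0.41,"dz":0.08,"az":0,"claw":1},{"ax":0,"ay":0,"dx":-0.018,"dy":0.41,"dz":0.08,"az":0,"claw":1},{"ax":0,"ay":0,"dx":-0.018,"dy":0.41,"dz":0.08,"az":0,"claw":1},{"ax":0,"ay":0,"dx":-0.018,"dy":0.41,"dz":0.08,"az":0,"claw":1},{"ax":0,"ay":0,"dx":-0.018,"dy":0.41,"dz":0.08,"az":0,"claw":1},{"ax":0,"ay":0,"dx":-0.018,"dy":0.41,"dz":0.08,"az":0,"claw":1},{"ax":0,"ay":0,"dx":-0.018,"dy":0.41,"dz":0.08,"az":0,"claw":1},{"ax":0,"ay":0,"dx":-0.018,"dy":0.41,"dz":0.03,"az":0,"claw":1},{"ax":0,"ay":0,"dx":-0.018,"dy":0.41,"dz":-0.015,"az":0,"claw":1},{"ax":0,"ay":0,"dx":-0.018,"dy":0.41,"dz":-0.04,"az":0,"claw":1}]}}

```text
t: 18.35
position: [0.4584, 0.2026, 0.0364]
tcp_rot: [[0.098, 0.995, -0.002], [0.995, -0.098, -0.002], [-0.003, -0.002, -1.0]]
wrist_force: [0.2, -0.2, -0.5]
opening: 0.0452
grasp_force: 64.7
```

>>> {"fn": "apply_moves", "kwargs": {"moves": [{"ax":0,"ay":0,"dx":0,"dy":0,"dz":-0.006,"az":0,"claw":1},{"ax":0,"ay":0,"dx":0,"dy":0,"dz":-0.012,"az":0,"claw":1},{"ax":0,"ay":0,"dx":0,"dy":0,"dz":-0.018,"az":0,"claw":1},{"ax":0,"ay":0,"dx":0,"dy":0,"dz":-0.018,"az":0,"claw":1},{"ax":0,"ay":0,"dx":0,"dy":0,"dz":-0.018,"az":0,"claw":1}]}}

```text
t: 18.85
position: [0.4599, 0.2058, 0.0212]
tcp_rot: [[0.094, 0.996, 0.001], [0.996, -0.094, 0.001], [0.001, 0.001, -1.0]]
wrist_force: [0.3, 0.6, -0.4]
opening: 0.0449
grasp_force: 64.8
```

>>> {"fn": "apply_moves", "kwargs": {"moves": [{"ax":0,"ay":0,"dx":0,"dy":0,"dz":0,"az":0,"claw":-1},{"ax":0,"ay":0,"dx":0,"dy":0,"dz":0,"az":0,"claw":-1},{"ax":0,"ay":0,"dx":0,"dy":0,"dz":0,"az":0,"claw":-1},{"ax":0,"ay":0,"dx":0,"dy":0,"dz":0,"az":0,"claw":-1},{"ax":0,"ay":0,"dx":0,"dy":0,"dz":0,"az":0,"claw":-1},{"ax":0,"ay":0,"dx":0,"dy":0,"dz":0.04,"az":0,"claw":-1},{"ax":0,"ay":0,"dx":0,"dy":0,"dz":0.09,"az":0,"claw":-1},{"ax":0,"ay":0,"dx":0,"dy":0,"dz":0.14,"az":0,"claw":-1},{"ax":0,"ay":0,"dx":0.056,"dy":-0.446,"dz":0.28,"az":0,"claw":-1},{"ax":0,"ay":0,"dx":0.056,"dy":-0.446,"dz":0.28,"az":0,"claw":-1},{"ax":0,"ay":0,"dx":0.056,"dy":-0.446,"dz":0.28,"az":0,"claw":-1},{"ax":0,"ay":0,"dx":0.056,"dy":-0.446,"dz":0.28,"az":0,"claw":-1},{"ax":0,"ay":0,"dx":0.056,"dy":-0.446,"dz":0.28,"az":0,"claw":-1},{"ax":0,"ay":0,"dx":0.056,"dy":-0.446,"dz":0.28,"az":0,"claw":-1},{"ax":0,"ay":0,"dx":0.056,"dy":-0.446,"dz":0.28,"az":0,"claw":-1},{"ax":0,"ay":0,"dx":0.056,"dy":-0.446,"dz":0.28,"az":0,"claw":-1},{"ax":0,"ay":0,"dx":0.056,"dy":-0.446,"dz":0.28,"az":0,"claw":-1},{"ax":0,"ay":0,"dx":0.056,"dy":-0.446,"dz":0.28,"az":0,"claw":-1},{"ax":0,"ay":0,"dx":0.056,"dy":-0.446,"dz":0.28,"az":0,"claw":-1},{"ax":0,"ay":0,"dx":0.056,"dy":-0.446,"dz":0.28,"az":0,"claw":-1}]}}

```text
t: 20.85
position: [0.5149, -0.2397, 0.2998]
tcp_rot: [[0.095, 0.995, -0.001], [0.995, -0.095, 0.001], [0.001, -0.001, -1.0]]
wrist_force: [0.4, 0.8, 0.2]
opening: 0.0855
grasp_force: 0.0
```

>>> {"fn": "apply_moves", "kwargs": {"moves": [{"ax":0,"ay":0,"dx":0,"dy":0,"dz":0,"az":0,"claw":-1},{"ax":0,"ay":0,"dx":0,"dy":0,"dz":0,"az":0,"claw":-1},{"ax":0,"ay":0,"dx":0,"dy":0,"dz":0,"az":0,"claw":-1}]}}

```text
t: 21.15
position: [0.5154, -0.2389, 0.3]
tcp_rot: [[0.092, 0.996, -0.001], [0.996, -0.092, 0.001], [0.001, -0.001, -1.0]]
wrist_force: [-0.8, -0.3, -0.4]
opening: 0.0857
grasp_force: 0.0
```

Run:
```python
from h import *
import pickle
s=state();p=camera_params("wrist");im=read_camera("wrist");t=read_camera("top");pickle.dump((s,p,im,t),open("w4.pkl","wb"))
o=np.zeros((576,768,3),np.uint8);o[:384,:512]=im;c=t[110:250,120:380];o[384:,:384]=cv2.resize(c,(384,192));cc=im[230:340,180:340];o[:264,512-128:]=cv2.resize(cc,(384,264))
o[384:,384:]=cv2.resize(t[170:220,310:410],(384,192),interpolation=cv2.INTER_CUBIC)
cv2.imwrite("pics/w4.png",o[:,:,::-1]);print(s["position"])
```

```text
[ 0.51543512 -0.23890632  0.30002176]
```

View pics/w4.png

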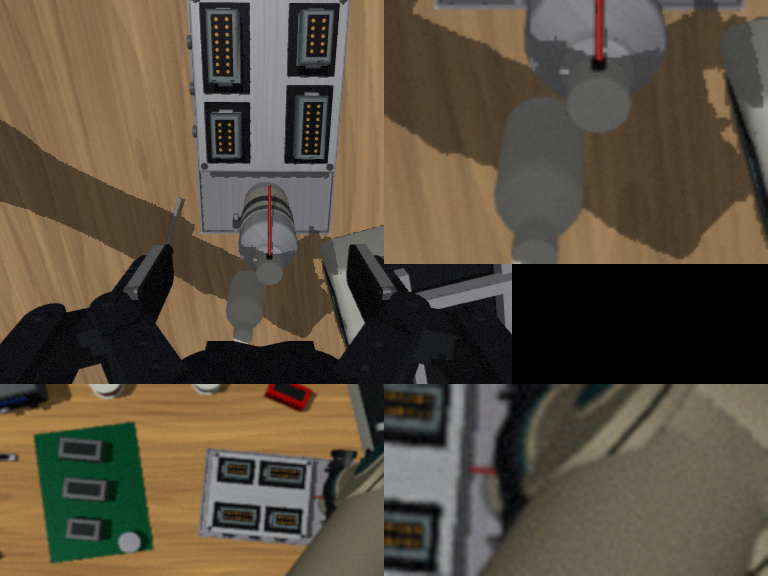

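All four connectors are open and the three caps are on the mat. The nozzle button is at wrist pixel (269,272).

Run:
```python
from h import *
import pickle
s,p,im,t=pickle.load(open("w4.pkl","rb"))
g=cv2.GaussianBlur(cv2.cvtColor(im,cv2.COLOR_RGB2GRAY),(3,3),0)
print(plane(p,(269.2,271.7),.198))
_,p1,im1=pickle.load(open("w1.pkl","rb"))
o1,d1=ray(p,(269.2,271.7));o2,d2=ray(p1,(409*.64,487*.64));o3,d3=ray(camera_params("top"),(567*.64,303*.64))
A=0;b=0
for o,d in((o1,d1),(o2,d2),(o3,d3)):
    d=d/np.linalg.norm(d);M=np.eye(3)-np.outer(d,d);A=A+M;b=b+M@o
print("tri",np.linalg.solve(A,b))
# connector centres at z=.092 from orange pins
m=cv2.inRange(cv2.cvtColor(im,cv2.COLOR_RGB2HSV),(8,110,100),(25,255,255));m[170:]=0;m[:,:204]=0;m[:,335:]=0
for y0,y1,x0,x1 in((5,90,204,245),(100,165,204,245),(5,75,295,335),(85,168,290,335)):
    ys,xs=np.nonzero(m[y0:y1,x0:x1]);xs+=x0;ys+=y0;u=((xs.min()+xs.max())/2,(ys.min()+ys.max())/2);print(u,np.ptp(xs),np.ptp(ys),plane(p,u,.092)[:2])
```

```text
[ 0.51701683 -0.32088852  0.198     ]
tri [ 0.51645625 -0.32761704  0.19107279]
(np.float64(221.5), np.float64(44.5)) 15 55 [ 0.48707933 -0.11003899]
(np.float64(224.0), np.float64(136.5)) 12 27 [ 0.47723073 -0.20645809]
(np.float64(317.5), np.float64(35.5)) 15 33 [ 0.58834269 -0.11081102]
(np.float64(312.0), np.float64(128.5)) 14 47 [ 0.57884873 -0.20669694]
```

>>> {"fn": "apply_moves", "kwargs": {"moves": [{"ax":0,"ay":0,"dx":0.001,"dy":-0.05,"dz":0,"az":0,"claw":1},{"ax":0,"ay":0,"dx":0.0015,"dy":-0.084,"dz":0,"az":0,"claw":1},{"ax":0,"ay":0,"dx":0.0015,"dy":-0.084,"dz":0,"az":0,"claw":1},{"ax":0,"ay":0,"dx":0.0015,"dy":-0.084,"dz":0,"az":0,"claw":1},{"ax":0,"ay":0,"dx":0.0015,"dy":-0.084,"dz":0,"az":0,"claw":1},{"ax":0,"ay":0,"dx":0.0015,"dy":-0.084,"dz":0,"az":0,"claw":1},{"ax":0,"ay":0,"dx":0.0015,"dy":-0.084,"dz":-0.04,"az":0,"claw":1},{"ax":0,"ay":0,"dx":0.0015,"dy":-0.084,"dz":-0.07,"az":0,"claw":1},{"ax":0,"ay":0,"dx":0.0015,"dy":-0.084,"dz":-0.09,"az":0,"claw":1},{"ax":0,"ay":0,"dx":0.0015,"dy":-0.084,"dz":-0.095,"az":0,"claw":1},{"ax":0,"ay":0,"dx":0.0015,"dy":-0.084,"dz":-0.095,"az":0,"claw":1},{"ax":0,"ay":0,"dx":0.0015,"dy":-0.084,"dz":-0.095,"az":0,"claw":1}]}}

```text
t: 22.45
position: [0.5176, -0.3246, 0.2066]
tcp_rot: [[0.094, 0.996, 0.002], [0.996, -0.094, -0.001], [-0.001, 0.002, -1.0]]
wrist_force: [0.2, 0.1, -0.0]
opening: 0.0001
grasp_force: 0.0
```

Run:
```python
from h import *
im=read_camera("wrist");s=read_camera("side");o=np.zeros((384,800,3),np.uint8);o[:,:512]=im;o[:288,512:]=cv2.resize(s[240:340,220:320],(288,288),interpolation=cv2.INTER_CUBIC)
cv2.imwrite("pics/w5.png",o[:,:,::-1]);print(state()["position"],state()["opening"])
```

```text
[ 0.51752282 -0.32476859  0.20676445] -8.779434568840964e-05
```

View pics/w5.png

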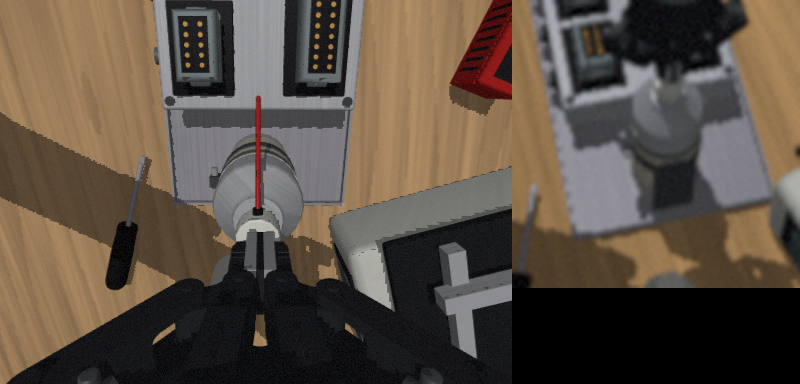

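The closed fingertips sit over the white button at (258,232), centred across. Pressing.

>>> {"fn": "apply_moves", "kwargs": {"moves": [{"ax":0,"ay":0,"dx":0,"dy":0.002,"dz":-0.005,"az":0,"claw":1},{"ax":0,"ay":0,"dx":0,"dy":0.002,"dz":-0.01,"az":0,"claw":1},{"ax":0,"ay":0,"dx":0,"dy":0.002,"dz":-0.014,"az":0,"claw":1},{"ax":0,"ay":0,"dx":0,"dy":0.002,"dz":-0.018,"az":0,"claw":1}]}}

```text
t: 22.95
position: [0.5176, -0.3224, 0.1914]
tcp_rot: [[0.094, 0.996, 0.003], [0.996, -0.094, 0.001], [0.002, 0.003, -1.0]]
wrist_force: [-9.1, 11.6, 52.0]
opening: -0.0
grasp_force: 26.1
```

>>> {"fn": "apply_moves", "kwargs": {"moves": [{"ax":0,"ay":0,"dx":0,"dy":0,"dz":0.0015,"az":0,"claw":1},{"ax":0,"ay":0,"dx":0,"dy":0,"dz":0.0015,"az":0,"claw":1}]}}

```text
t: 23.15
position: [0.5175, -0.3223, 0.1919]
tcp_rot: [[0.094, 0.996, 0.003], [0.996, -0.094, 0.001], [0.001, 0.003, -1.0]]
wrist_force: [-3.0, 5.5, 21.1]
opening: -0.0001
grasp_force: 10.7
```

>>> {"fn": "apply_moves", "kwargs": {"moves": [{"ax":0,"ay":0,"dx":0,"dy":0,"dz":0,"az":0,"claw":1},{"ax":0,"ay":0,"dx":0,"dy":0,"dz":0,"az":0,"claw":1},{"ax":0,"ay":0,"dx":0,"dy":0,"dz":0.015,"az":0,"claw":1},{"ax":0,"ay":0,"dx":0,"dy":0,"dz":0.05,"az":0,"claw":1},{"ax":0,"ay":0,"dx":0,"dy":0,"dz":0.1,"az":0,"claw":1},{"ax":0,"ay":0,"dx":0,"dy":0.1,"dz":0.1,"az":0,"claw":-1},{"ax":0,"ay":0,"dx":0,"dy":0.1,"dz":0.1,"az":0,"claw":-1},{"ax":0,"ay":0,"dx":0.022,"dy":0.45,"dz":0.1,"az":0,"claw":-1},{"ax":0,"ay":0,"dx":0.022,"dy":0.45,"dz":0.1,"az":0,"claw":-1},{"ax":0,"ay":0,"dx":0.022,"dy":0.45,"dz":0.1,"az":0,"claw":-1},{"ax":0,"ay":0,"dx":0.022,"dy":0.45,"dz":0.1,"az":0,"claw":-1},{"ax":0,"ay":0,"dx":0.022,"dy":0.45,"dz":0.1,"az":0,"claw":-1},{"ax":0,"ay":0,"dx":0.022,"dy":0.45,"dz":0.1,"az":0,"claw":-1},{"ax":0,"ay":0,"dx":0.022,"dy":0.45,"dz":0.1,"az":0,"claw":-1},{"ax":0,"ay":0,"dx":0.022,"dy":0.45,"dz":0.1,"az":0,"claw":-1},{"ax":0,"ay":0,"dx":0.022,"dy":0.45,"dz":0.1,"az":0,"claw":-1},{"ax":0,"ay":0,"dx":0.022,"dy":0.45,"dz":0.1,"az":0,"claw":-1},{"ax":0,"ay":0,"dx":0.022,"dy":0.45,"dz":0.1,"az":0,"claw":-1},{"ax":0,"ay":0,"dx":0.022,"dy":0.45,"dz":0.1,"az":0,"claw":-1},{"ax":0,"ay":0,"dx":0.022,"dy":0.45,"dz":0.1,"az":0,"claw":-1}]}}

```text
t: 25.15
position: [0.5389, 0.1267, 0.289]
tcp_rot: [[0.096, 0.995, 0.0], [0.995, -0.096, 0.0], [0.0, 0.0, -1.0]]
wrist_force: [1.3, -0.3, 0.5]
opening: 0.0856
grasp_force: 0.0
```

```bash
cat > caps.py <<'E'
from h import *
import sys
s=state();p=camera_params("wrist");im=read_camera("wrist");cv2.imwrite("pics/%s.png"%sys.argv[1],im[:,:,::-1])
g=cv2.cvtColor(im,cv2.COLOR_RGB2GRAY);R=s["tcp_rot"]
print(s["t"],"tcp",np.round(s["position"],4),"yaw",np.degrees(np.arctan2(-R[0,0],R[1,0])))
for th in (40,50):
  m=cv2.morphologyEx(cv2.inRange(g,0,th),cv2.MORPH_OPEN,np.ones((3,3)))
  for c in cv2.findContours(m,cv2.RETR_LIST,cv2.CHAIN_APPROX_NONE)[0]:
    if cv2.contourArea(c)<300:continue
    r=cv2.minAreaRect(c)
    P=np.array([plane(p,a,.049)for a in cv2.boxPoints(r)]);d1=P[1]-P[0];d2=P[2]-P[1];n=[np.linalg.norm(d1),np.linalg.norm(d2)]
    L=d1 if n[0]>n[1] else d2
    if min(n)<.018 or max(n)>.09 or min(n)>.03:continue
    if L[1]<0:L=-L
    print(th,np.round(r[0]),"c",np.round(P.mean(0)[:2],4),"sides",np.round(sorted(n),4),"yaw",round(np.degrees(np.arctan2(-L[0],L[1])),2))
E
python3 caps.py w6
```

```text
25.15 tcp [0.5389 0.1267 0.289 ] yaw -5.515854543957505
40 [188.  99.] c [0.4597 0.2034] sides [0.0243 0.0481] yaw -5.13
40 [262.  96.] c [0.549  0.1981] sides [0.0236 0.058 ] yaw -4.79
40 [337.  76.] c [0.6397 0.2113] sides [0.0245 0.0674] yaw -5.95
50 [434. 113.] c [0.7586 0.1581] sides [0.0231 0.0366] yaw 5.2
50 [188.  99.] c [0.4594 0.2034] sides [0.025  0.0481] yaw -5.13
50 [262.  92.] c [0.5493 0.2019] sides [0.0235 0.0657] yaw -4.79
50 [337.  76.] c [0.6399 0.2113] sides [0.0255 0.0674] yaw -5.68
```

View pics/w6.png

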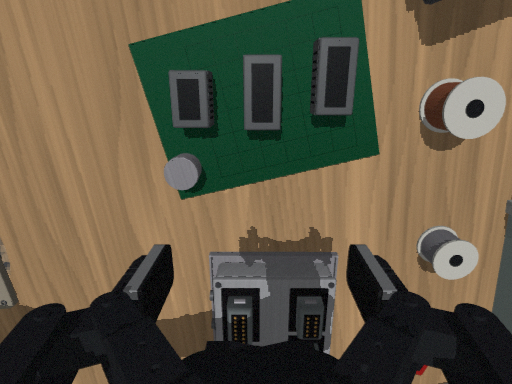

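The mat caps are unmoved: short at (188,99), long at (262,92) and (337,76). I'll regrasp the middle long cap first.

>>> {"fn": "apply_moves", "kwargs": {"moves": [{"ax":0,"ay":0,"dx":0.0101,"dy":0.0735,"dz":-0.04,"az":0.001,"claw":-1},{"ax":0,"ay":0,"dx":0.0101,"dy":0.0735,"dz":-0.08,"az":0.001,"claw":-1},{"ax":0,"ay":0,"dx":0.0101,"dy":0.0735,"dz":-0.12,"az":0.001,"claw":-1},{"ax":0,"ay":0,"dx":0.0101,"dy":0.0735,"dz":-0.16,"az":0.001,"claw":-1},{"ax":0,"ay":0,"dx":0.0101,"dy":0.0735,"dz":-0.19,"az":0.001,"claw":-1},{"ax":0,"ay":0,"dx":0.0101,"dy":0.0735,"dz":-0.19,"az":0.001,"claw":-1},{"ax":0,"ay":0,"dx":0.0101,"dy":0.0735,"dz":-0.19,"az":0.001,"claw":-1}]}}

```text
t: 25.9
position: [0.5494, 0.2007, 0.0993]
tcp_rot: [[0.094, 0.996, 0.0], [0.996, -0.094, -0.0], [-0.0, 0.0, -1.0]]
wrist_force: [0.3, 0.3, 1.7]
opening: 0.0853
grasp_force: 0.0
```

>>> {"fn": "apply_moves", "kwargs": {"moves": [{"ax":0,"ay":0,"dx":0,"dy":-0.0007,"dz":-0.03,"az":0,"claw":-1},{"ax":0,"ay":0,"dx":0,"dy":-0.0007,"dz":-0.06,"az":0,"claw":-1},{"ax":0,"ay":0,"dx":0,"dy":-0.0007,"dz":-0.0785,"az":0,"claw":-1},{"ax":0,"ay":0,"dx":0,"dy":-0.0007,"dz":-0.0785,"az":0,"claw":-1},{"ax":0,"ay":0,"dx":0,"dy":-0.0007,"dz":-0.0785,"az":0,"claw":-1},{"ax":0,"ay":0,"dx":0,"dy":-0.0007,"dz":-0.0785,"az":0,"claw":1},{"ax":0,"ay":0,"dx":0,"dy":-0.0007,"dz":-0.0785,"az":0,"claw":1},{"ax":0,"ay":0,"dx":0,"dy":-0.0007,"dz":-0.0785,"az":0,"claw":1},{"ax":0,"ay":0,"dx":0,"dy":-0.0007,"dz":-0.0785,"az":0,"claw":1},{"ax":0,"ay":0,"dx":0,"dy":-0.0007,"dz":-0.0785,"az":0,"claw":1},{"ax":0,"ay":0,"dx":0,"dy":-0.0007,"dz":-0.0785,"az":0,"claw":1},{"ax":0,"ay":0,"dx":0,"dy":-0.0007,"dz":-0.0785,"az":0,"claw":1},{"ax":0,"ay":0,"dx":0,"dy":-0.0007,"dz":-0.0785,"az":0,"claw":1}]}}

```text
t: 27.2
position: [0.5498, 0.2008, 0.0217]
tcp_rot: [[0.093, 0.996, 0.002], [0.996, -0.093, 0.001], [0.001, 0.002, -1.0]]
wrist_force: [-0.7, -0.6, 5.8]
opening: 0.0451
grasp_force: 62.2
```

>>> {"fn": "apply_moves", "kwargs": {"moves": [{"ax":0,"ay":0,"dx":0,"dy":0,"dz":0.04,"az":0,"claw":1},{"ax":0,"ay":0,"dx":0,"dy":0,"dz":0.09,"az":0,"claw":1},{"ax":0,"ay":0,"dx":0,"dy":0,"dz":0.13,"az":0,"claw":1},{"ax":0,"ay":0,"dx":-0.0624,"dy":-0.3134,"dz":0.13,"az":0,"claw":1},{"ax":0,"ay":0,"dx":-0.0624,"dy":-0.3134,"dz":0.13,"az":0,"claw":1},{"ax":0,"ay":0,"dx":-0.0624,"dy":-0.3134,"dz":0.13,"az":0,"claw":1},{"ax":0,"ay":0,"dx":-0.0624,"dy":-0.3134,"dz":0.13,"az":0,"claw":1},{"ax":0,"ay":0,"dx":-0.0624,"dy":-0.3134,"dz":0.13,"az":0,"claw":1},{"ax":0,"ay":0,"dx":-0.0624,"dy":-0.3134,"dz":0.13,"az":0,"claw":1},{"ax":0,"ay":0,"dx":-0.0624,"dy":-0.3134,"dz":0.13,"az":0,"claw":1},{"ax":0,"ay":0,"dx":-0.0624,"dy":-0.3134,"dz":0.13,"az":0,"claw":1},{"ax":0,"ay":0,"dx":-0.0624,"dy":-0.3134,"dz":0.13,"az":0,"claw":1},{"ax":0,"ay":0,"dx":-0.0624,"dy":-0.3134,"dz":0.1,"az":0,"claw":1},{"ax":0,"ay":0,"dx":-0.0624,"dy":-0.3134,"dz":0.1,"az":0,"claw":1},{"ax":0,"ay":0,"dx":-0.0624,"dy":-0.3134,"dz":0.1,"az":0,"claw":1}]}}

```text
t: 28.7
position: [0.4864, -0.1114, 0.1202]
tcp_rot: [[0.091, 0.996, -0.002], [0.996, -0.091, 0.001], [0.001, -0.002, -1.0]]
wrist_force: [0.5, -0.2, -1.3]
opening: 0.0452
grasp_force: 61.9
```

>>> {"fn": "apply_moves", "kwargs": {"moves": [{"ax":0,"ay":0,"dx":0.0008,"dy":-0.001,"dz":-0.01,"az":-0.003,"claw":1},{"ax":0,"ay":0,"dx":0.0008,"dy":-0.001,"dz":-0.015,"az":-0.003,"claw":1},{"ax":0,"ay":0,"dx":0.0008,"dy":-0.001,"dz":-0.02,"az":-0.003,"claw":1},{"ax":0,"ay":0,"dx":0.0008,"dy":-0.001,"dz":-0.024,"az":-0.003,"claw":1},{"ax":0,"ay":0,"dx":0.0008,"dy":-0.001,"dz":-0.024,"az":-0.003,"claw":1}]}}

```text
t: 29.2
position: [0.4873, -0.1135, 0.0961]
tcp_rot: [[0.096, 0.995, -0.0], [0.995, -0.096, 0.001], [0.001, -0.0, -1.0]]
wrist_force: [0.6, -0.2, 1.0]
opening: 0.0444
grasp_force: 62.2
```

>>> {"fn": "apply_moves", "kwargs": {"moves": [{"ax":0,"ay":0,"dx":0,"dy":0,"dz":-0.004,"az":0,"claw":1},{"ax":0,"ay":0,"dx":0,"dy":0,"dz":-0.008,"az":0,"claw":1},{"ax":0,"ay":0,"dx":0,"dy":0,"dz":-0.012,"az":0,"claw":1},{"ax":0,"ay":0,"dx":0,"dy":0,"dz":-0.016,"az":0,"claw":1},{"ax":0,"ay":0,"dx":0,"dy":0,"dz":-0.017,"az":0,"claw":1},{"ax":0,"ay":0,"dx":0,"dy":0,"dz":-0.017,"az":0,"claw":1}]}}

```text
t: 29.8
position: [0.4873, -0.1131, 0.0807]
tcp_rot: [[0.096, 0.995, 0.001], [0.995, -0.096, 0.002], [0.002, 0.0, -1.0]]
wrist_force: [-3.5, 4.1, 20.2]
opening: 0.0451
grasp_force: 64.4
```

>>> {"fn": "apply_moves", "kwargs": {"moves": [{"ax":0,"ay":0,"dx":0,"dy":0,"dz":0,"az":0,"claw":-1},{"ax":0,"ay":0,"dx":0,"dy":0,"dz":0,"az":0,"claw":-1},{"ax":0,"ay":0,"dx":0,"dy":0,"dz":0,"az":0,"claw":-1},{"ax":0,"ay":0,"dx":0,"dy":0,"dz":0,"az":0,"claw":-1},{"ax":0,"ay":0,"dx":0,"dy":0,"dz":0,"az":0,"claw":-1},{"ax":0,"ay":0,"dx":0,"dy":0,"dz":0.04,"az":0,"claw":-1},{"ax":0,"ay":0,"dx":0,"dy":0,"dz":0.09,"az":0,"claw":-1},{"ax":0,"ay":0,"dx":0.0517,"dy":0.24,"dz":0.208,"az":0,"claw":-1},{"ax":0,"ay":0,"dx":0.0517,"dy":0.24,"dz":0.208,"az":0,"claw":-1},{"ax":0,"ay":0,"dx":0.0517,"dy":0.24,"dz":0.208,"az":0,"claw":-1},{"ax":0,"ay":0,"dx":0.0517,"dy":0.24,"dz":0.208,"az":0,"claw":-1},{"ax":0,"ay":0,"dx":0.0517,"dy":0.24,"dz":0.208,"az":0,"claw":-1},{"ax":0,"ay":0,"dx":0.0517,"dy":0.24,"dz":0.208,"az":0,"claw":-1},{"ax":0,"ay":0,"dx":0.0517,"dy":0.24,"dz":0.208,"az":0,"claw":-1},{"ax":0,"ay":0,"dx":0.0517,"dy":0.24,"dz":0.208,"az":0,"claw":-1},{"ax":0,"ay":0,"dx":0.0517,"dy":0.24,"dz":0.208,"az":0,"claw":-1}]}}

```text
t: 31.4
position: [0.5383, 0.1242, 0.2867]
tcp_rot: [[0.099, 0.995, -0.001], [0.995, -0.099, -0.001], [-0.001, -0.001, -1.0]]
wrist_force: [0.1, 0.2, -0.6]
opening: 0.0854
grasp_force: 0.0
```

```bash
python3 caps.py w7
```

```text
31.4 tcp [0.5383 0.1242 0.2867] yaw -5.67875336884172
40 [188.  97.] c [0.4597 0.2032] sides [0.0241 0.0471] yaw -5.56
40 [338.  73.] c [0.6398 0.2119] sides [0.0241 0.0676] yaw -6.14
50 [436. 110.] c [0.7585 0.1584] sides [0.0228 0.0362] yaw 5.19
50 [188.  97.] c [0.4594 0.2032] sides [0.0251 0.0475] yaw -5.76
50 [338.  73.] c [0.6397 0.2116] sides [0.0252 0.0685] yaw -6.23
```

>>> {"fn": "apply_moves", "kwargs": {"moves": [{"ax":0,"ay":0,"dx":0.101,"dy":0.089,"dz":0,"az":0.003,"claw":-1},{"ax":0,"ay":0,"dx":0.101,"dy":0.089,"dz":-0.04,"az":0.003,"claw":-1},{"ax":0,"ay":0,"dx":0.101,"dy":0.089,"dz":-0.08,"az":0.003,"claw":-1},{"ax":0,"ay":0,"dx":0.101,"dy":0.089,"dz":-0.12,"az":0.003,"claw":-1},{"ax":0,"ay":0,"dx":0.101,"dy":0.089,"dz":-0.16,"az":0.003,"claw":-1},{"ax":0,"ay":0,"dx":0.101,"dy":0.089,"dz":-0.19,"az":0.003,"claw":-1},{"ax":0,"ay":0,"dx":0.101,"dy":0.089,"dz":-0.19,"az":0.003,"claw":-1},{"ax":0,"ay":0,"dx":0.101,"dy":0.089,"dz":-0.19,"az":0.003,"claw":-1}]}}

```text
t: 32.25
position: [0.6405, 0.2135, 0.0977]
tcp_rot: [[0.095, 0.995, -0.0], [0.995, -0.095, -0.001], [-0.001, 0.0, -1.0]]
wrist_force: [1.0, -0.3, 0.0]
opening: 0.0856
grasp_force: 0.0
```

>>> {"fn": "apply_moves", "kwargs": {"moves": [{"ax":0,"ay":0,"dx":-0.0008,"dy":0.001,"dz":-0.03,"az":0,"claw":-1},{"ax":0,"ay":0,"dx":-0.0008,"dy":0.001,"dz":-0.06,"az":0,"claw":-1},{"ax":0,"ay":0,"dx":-0.0008,"dy":0.001,"dz":-0.077,"az":0,"claw":-1},{"ax":0,"ay":0,"dx":-0.0008,"dy":0.001,"dz":-0.077,"az":0,"claw":-1},{"ax":0,"ay":0,"dx":-0.0008,"dy":0.001,"dz":-0.077,"az":0,"claw":-1},{"ax":0,"ay":0,"dx":-0.0008,"dy":0.001,"dz":-0.077,"az":0,"claw":1},{"ax":0,"ay":0,"dx":-0.0008,"dy":0.001,"dz":-0.077,"az":0,"claw":1},{"ax":0,"ay":0,"dx":-0.0008,"dy":0.001,"dz":-0.077,"az":0,"claw":1},{"ax":0,"ay":0,"dx":-0.0008,"dy":0.001,"dz":-0.077,"az":0,"claw":1},{"ax":0,"ay":0,"dx":-0.0008,"dy":0.001,"dz":-0.077,"az":0,"claw":1},{"ax":0,"ay":0,"dx":-0.0008,"dy":0.001,"dz":-0.077,"az":0,"claw":1},{"ax":0,"ay":0,"dx":-0.0008,"dy":0.001,"dz":-0.077,"az":0,"claw":1},{"ax":0,"ay":0,"dx":-0.0008,"dy":0.001,"dz":-0.077,"az":0,"claw":1}]}}

```text
t: 33.55
position: [0.6402, 0.2163, 0.0217]
tcp_rot: [[0.093, 0.996, 0.002], [0.996, -0.093, 0.001], [0.001, 0.002, -1.0]]
wrist_force: [0.3, -0.5, 6.0]
opening: 0.0453
grasp_force: 62.5
```

>>> {"fn": "apply_moves", "kwargs": {"moves": [{"ax":0,"ay":0,"dx":0,"dy":0,"dz":0.04,"az":0,"claw":1},{"ax":0,"ay":0,"dx":0,"dy":0,"dz":0.09,"az":0,"claw":1},{"ax":0,"ay":0,"dx":0,"dy":0,"dz":0.14,"az":0,"claw":1},{"ax":0,"ay":0,"dx":-0.0607,"dy":-0.4185,"dz":0.14,"az":0,"claw":1},{"ax":0,"ay":0,"dx":-0.0607,"dy":-0.4185,"dz":0.14,"az":0,"claw":1},{"ax":0,"ay":0,"dx":-0.0607,"dy":-0.4185,"dz":0.14,"az":0,"claw":1},{"ax":0,"ay":0,"dx":-0.0607,"dy":-0.4185,"dz":0.14,"az":0,"claw":1},{"ax":0,"ay":0,"dx":-0.0607,"dy":-0.4185,"dz":0.14,"az":0,"claw":1},{"ax":0,"ay":0,"dx":-0.0607,"dy":-0.4185,"dz":0.14,"az":0,"claw":1},{"ax":0,"ay":0,"dx":-0.0607,"dy":-0.4185,"dz":0.14,"az":0,"claw":1},{"ax":0,"ay":0,"dx":-0.0607,"dy":-0.4185,"dz":0.14,"az":0,"claw":1},{"ax":0,"ay":0,"dx":-0.0607,"dy":-0.4185,"dz":0.14,"az":0,"claw":1},{"ax":0,"ay":0,"dx":-0.0607,"dy":-0.4185,"dz":0.14,"az":0,"claw":1},{"ax":0,"ay":0,"dx":-0.0607,"dy":-0.4185,"dz":0.12,"az":0,"claw":1},{"ax":0,"ay":0,"dx":-0.0607,"dy":-0.4185,"dz":0.1,"az":0,"claw":1},{"ax":0,"ay":0,"dx":-0.0607,"dy":-0.4185,"dz":0.1,"az":0,"claw":1},{"ax":0,"ay":0,"dx":-0.0607,"dy":-0.4185,"dz":0.1,"az":0,"claw":1}]}}

```text
t: 35.25
position: [0.5786, -0.2015, 0.1203]
tcp_rot: [[0.092, 0.996, -0.001], [0.996, -0.092, 0.001], [0.001, -0.001, -1.0]]
wrist_force: [-0.2, -0.6, -0.2]
opening: 0.045
grasp_force: 61.8
```

>>> {"fn": "apply_moves", "kwargs": {"moves": [{"ax":0,"ay":0,"dx":0.0006,"dy":-0.001,"dz":-0.01,"az":-0.002,"claw":1},{"ax":0,"ay":0,"dx":0.0006,"dy":-0.001,"dz":-0.015,"az":-0.002,"claw":1},{"ax":0,"ay":0,"dx":0.0006,"dy":-0.001,"dz":-0.02,"az":-0.002,"claw":1},{"ax":0,"ay":0,"dx":0.0006,"dy":-0.001,"dz":-0.024,"az":-0.002,"claw":1},{"ax":0,"ay":0,"dx":0.0006,"dy":-0.001,"dz":-0.024,"az":-0.002,"claw":1}]}}

```text
t: 35.75
position: [0.5791, -0.2029, 0.096]
tcp_rot: [[0.095, 0.995, -0.0], [0.995, -0.095, 0.001], [0.001, -0.0, -1.0]]
wrist_force: [0.2, 0.8, 0.3]
opening: 0.0451
grasp_force: 62.0
```

>>> {"fn": "apply_moves", "kwargs": {"moves": [{"ax":0,"ay":0,"dx":0,"dy":0,"dz":-0.004,"az":0,"claw":1},{"ax":0,"ay":0,"dx":0,"dy":0,"dz":-0.008,"az":0,"claw":1},{"ax":0,"ay":0,"dx":0,"dy":0,"dz":-0.012,"az":0,"claw":1},{"ax":0,"ay":0,"dx":0,"dy":0,"dz":-0.016,"az":0,"claw":1},{"ax":0,"ay":0,"dx":0,"dy":0,"dz":-0.017,"az":0,"claw":1},{"ax":0,"ay":0,"dx":0,"dy":0,"dz":-0.017,"az":0,"claw":1}]}}

```text
t: 36.35
position: [0.5792, -0.2026, 0.0807]
tcp_rot: [[0.095, 0.995, 0.001], [0.995, -0.095, 0.002], [0.002, 0.0, -1.0]]
wrist_force: [-2.9, 4.6, 14.5]
opening: 0.0453
grasp_force: 63.4
```

>>> {"fn": "apply_moves", "kwargs": {"moves": [{"ax":0,"ay":0,"dx":0,"dy":0,"dz":-0.0007,"az":0,"claw":1},{"ax":0,"ay":0,"dx":0,"dy":0,"dz":-0.0007,"az":0,"claw":1},{"ax":0,"ay":0,"dx":0,"dy":0,"dz":0,"az":0,"claw":-1},{"ax":0,"ay":0,"dx":0,"dy":0,"dz":0,"az":0,"claw":-1},{"ax":0,"ay":0,"dx":0,"dy":0,"dz":0,"az":0,"claw":-1},{"ax":0,"ay":0,"dx":0,"dy":0,"dz":0,"az":0,"claw":-1},{"ax":0,"ay":0,"dx":0,"dy":0,"dz":0,"az":0,"claw":-1},{"ax":0,"ay":0,"dx":0,"dy":0,"dz":0.04,"az":0,"claw":-1},{"ax":0,"ay":0,"dx":0,"dy":0,"dz":0.09,"az":0,"claw":-1},{"ax":0,"ay":0,"dx":-0.04,"dy":0.33,"dz":0.208,"az":0,"claw":-1},{"ax":0,"ay":0,"dx":-0.04,"dy":0.33,"dz":0.208,"az":0,"claw":-1},{"ax":0,"ay":0,"dx":-0.04,"dy":0.33,"dz":0.208,"az":0,"claw":-1},{"ax":0,"ay":0,"dx":-0.04,"dy":0.33,"dz":0.208,"az":0,"claw":-1},{"ax":0,"ay":0,"dx":-0.04,"dy":0.33,"dz":0.208,"az":0,"claw":-1},{"ax":0,"ay":0,"dx":-0.04,"dy":0.33,"dz":0.208,"az":0,"claw":-1},{"ax":0,"ay":0,"dx":-0.04,"dy":0.33,"dz":0.208,"az":0,"claw":-1},{"ax":0,"ay":0,"dx":-0.04,"dy":0.33,"dz":0.208,"az":0,"claw":-1},{"ax":0,"ay":0,"dx":-0.04,"dy":0.33,"dz":0.208,"az":0,"claw":-1},{"ax":0,"ay":0,"dx":-0.04,"dy":0.33,"dz":0.208,"az":0,"claw":-1}]}}

```text
t: 38.25
position: [0.539, 0.125, 0.287]
tcp_rot: [[0.097, 0.995, -0.0], [0.995, -0.097, -0.001], [-0.001, -0.0, -1.0]]
wrist_force: [0.4, -0.0, 0.1]
opening: 0.0855
grasp_force: 0.0
```

```bash
python3 caps.py w8
```

```text
38.25 tcp [0.539 0.125 0.287] yaw -5.573430903155916
40 [188.  98.] c [0.4597 0.2033] sides [0.0242 0.0464] yaw -5.7
50 [436. 112.] c [0.7585 0.1578] sides [0.0229 0.0375] yaw 5.24
50 [188.  97.] c [0.4594 0.2033] sides [0.0252 0.0488] yaw -5.22
```

>>> {"fn": "apply_moves", "kwargs": {"moves": [{"ax":0,"ay":0,"dx":-0.0792,"dy":0.079,"dz":0,"az":0.002,"claw":-1},{"ax":0,"ay":0,"dx":-0.0792,"dy":0.079,"dz":-0.04,"az":0.002,"claw":-1},{"ax":0,"ay":0,"dx":-0.0792,"dy":0.079,"dz":-0.08,"az":0.002,"claw":-1},{"ax":0,"ay":0,"dx":-0.0792,"dy":0.079,"dz":-0.12,"az":0.002,"claw":-1},{"ax":0,"ay":0,"dx":-0.0792,"dy":0.079,"dz":-0.16,"az":0.002,"claw":-1},{"ax":0,"ay":0,"dx":-0.0792,"dy":0.079,"dz":-0.19,"az":0.002,"claw":-1},{"ax":0,"ay":0,"dx":-0.0792,"dy":0.079,"dz":-0.19,"az":0.002,"claw":-1},{"ax":0,"ay":0,"dx":-0.0792,"dy":0.079,"dz":-0.19,"az":0.002,"claw":-1}]}}

```text
t: 39.1
position: [0.4605, 0.2039, 0.0975]
tcp_rot: [[0.096, 0.995, -0.0], [0.995, -0.096, -0.001], [-0.001, -0.0, -1.0]]
wrist_force: [0.9, 1.1, 0.2]
opening: 0.0856
grasp_force: 0.0
```

>>> {"fn": "apply_moves", "kwargs": {"moves": [{"ax":0,"ay":0,"dx":-0.0006,"dy":0.001,"dz":-0.03,"az":0,"claw":-1},{"ax":0,"ay":0,"dx":-0.0006,"dy":0.001,"dz":-0.06,"az":0,"claw":-1},{"ax":0,"ay":0,"dx":-0.0006,"dy":0.001,"dz":-0.077,"az":0,"claw":-1},{"ax":0,"ay":0,"dx":-0.0006,"dy":0.001,"dz":-0.077,"az":0,"claw":-1},{"ax":0,"ay":0,"dx":-0.0006,"dy":0.001,"dz":-0.077,"az":0,"claw":-1},{"ax":0,"ay":0,"dx":-0.0006,"dy":0.001,"dz":-0.077,"az":0,"claw":1},{"ax":0,"ay":0,"dx":-0.0006,"dy":0.001,"dz":-0.077,"az":0,"claw":1},{"ax":0,"ay":0,"dx":-0.0006,"dy":0.001,"dz":-0.077,"az":0,"claw":1},{"ax":0,"ay":0,"dx":-0.0006,"dy":0.001,"dz":-0.077,"az":0,"claw":1},{"ax":0,"ay":0,"dx":-0.0006,"dy":0.001,"dz":-0.077,"az":0,"claw":1},{"ax":0,"ay":0,"dx":-0.0006,"dy":0.001,"dz":-0.077,"az":0,"claw":1},{"ax":0,"ay":0,"dx":-0.0006,"dy":0.001,"dz":-0.077,"az":0,"claw":1},{"ax":0,"ay":0,"dx":-0.0006,"dy":0.001,"dz":-0.077,"az":0,"claw":1}]}}

```text
t: 40.4
position: [0.4599, 0.207, 0.0215]
tcp_rot: [[0.093, 0.996, 0.002], [0.996, -0.093, 0.001], [0.001, 0.001, -1.0]]
wrist_force: [-0.2, -0.9, 7.5]
opening: 0.0448
grasp_force: 61.1
```

>>> {"fn": "apply_moves", "kwargs": {"moves": [{"ax":0,"ay":0,"dx":0,"dy":0,"dz":0.04,"az":0,"claw":1},{"ax":0,"ay":0,"dx":0,"dy":0,"dz":0.09,"az":0,"claw":1},{"ax":0,"ay":0,"dx":0,"dy":0,"dz":0.15,"az":0,"claw":1},{"ax":0,"ay":0,"dx":0,"dy":0,"dz":0.15,"az":0,"claw":1},{"ax":0,"ay":0,"dx":0.018,"dy":-0.4103,"dz":0.15,"az":0,"claw":1},{"ax":0,"ay":0,"dx":0.018,"dy":-0.4103,"dz":0.15,"az":0,"claw":1},{"ax":0,"ay":0,"dx":0.018,"dy":-0.4103,"dz":0.15,"az":0,"claw":1},{"ax":0,"ay":0,"dx":0.018,"dy":-0.4103,"dz":0.15,"az":0,"claw":1},{"ax":0,"ay":0,"dx":0.018,"dy":-0.4103,"dz":0.15,"az":0,"claw":1},{"ax":0,"ay":0,"dx":0.018,"dy":-0.4103,"dz":0.15,"az":0,"claw":1},{"ax":0,"ay":0,"dx":0.018,"dy":-0.4103,"dz":0.15,"az":0,"claw":1},{"ax":0,"ay":0,"dx":0.018,"dy":-0.4103,"dz":0.15,"az":0,"claw":1},{"ax":0,"ay":0,"dx":0.018,"dy":-0.4103,"dz":0.15,"az":0,"claw":1},{"ax":0,"ay":0,"dx":0.018,"dy":-0.4103,"dz":0.15,"az":0,"claw":1},{"ax":0,"ay":0,"dx":0.018,"dy":-0.4103,"dz":0.15,"az":0,"claw":1},{"ax":0,"ay":0,"dx":0.018,"dy":-0.4103,"dz":0.12,"az":0,"claw":1},{"ax":0,"ay":0,"dx":0.018,"dy":-0.4103,"dz":0.1,"az":0,"claw":1},{"ax":0,"ay":0,"dx":0.018,"dy":-0.4103,"dz":0.1,"az":0,"claw":1},{"ax":0,"ay":0,"dx":0.018,"dy":-0.4103,"dz":0.1,"az":0,"claw":1}]}}

```text
t: 42.3
position: [0.4775, -0.2018, 0.1204]
tcp_rot: [[0.091, 0.996, -0.001], [0.996, -0.091, 0.001], [0.001, -0.001, -1.0]]
wrist_force: [0.0, 0.8, -0.6]
opening: 0.0447
grasp_force: 61.8
```

>>> {"fn": "apply_moves", "kwargs": {"moves": [{"ax":0,"ay":0,"dx":0.0005,"dy":-0.0013,"dz":-0.01,"az":-0.003,"claw":1},{"ax":0,"ay":0,"dx":0.0005,"dy":-0.0013,"dz":-0.015,"az":-0.003,"claw":1},{"ax":0,"ay":0,"dx":0.0005,"dy":-0.0013,"dz":-0.02,"az":-0.003,"claw":1},{"ax":0,"ay":0,"dx":0.0005,"dy":-0.0013,"dz":-0.024,"az":-0.003,"claw":1},{"ax":0,"ay":0,"dx":0.0005,"dy":-0.0013,"dz":-0.024,"az":-0.003,"claw":1}]}}

```text
t: 42.8
position: [0.4778, -0.2046, 0.096]
tcp_rot: [[0.096, 0.995, -0.0], [0.995, -0.096, 0.001], [0.001, -0.0, -1.0]]
wrist_force: [0.5, 1.1, 0.7]
opening: 0.0456
grasp_force: 62.1
```

>>> {"fn": "apply_moves", "kwargs": {"moves": [{"ax":0,"ay":0,"dx":0,"dy":0.0003,"dz":-0.004,"az":0,"claw":1},{"ax":0,"ay":0,"dx":0,"dy":0.0003,"dz":-0.008,"az":0,"claw":1},{"ax":0,"ay":0,"dx":0,"dy":0.0003,"dz":-0.012,"az":0,"claw":1},{"ax":0,"ay":0,"dx":0,"dy":0.0003,"dz":-0.016,"az":0,"claw":1},{"ax":0,"ay":0,"dx":0,"dy":0.0003,"dz":-0.0175,"az":0,"claw":1},{"ax":0,"ay":0,"dx":0,"dy":0.0003,"dz":-0.0175,"az":0,"claw":1}]}}

```text
t: 43.4
position: [0.4777, -0.2039, 0.0805]
tcp_rot: [[0.096, 0.995, 0.001], [0.995, -0.096, 0.002], [0.002, 0.001, -1.0]]
wrist_force: [-4.0, 6.4, 22.0]
opening: 0.0448
grasp_force: 64.5
```

>>> {"fn": "apply_moves", "kwargs": {"moves": [{"ax":0,"ay":0,"dx":0,"dy":0,"dz":0.0005,"az":0,"claw":-1},{"ax":0,"ay":0,"dx":0,"dy":0,"dz":0.0005,"az":0,"claw":-1},{"ax":0,"ay":0,"dx":0,"dy":0,"dz":0.0005,"az":0,"claw":-1},{"ax":0,"ay":0,"dx":0,"dy":0,"dz":0.0005,"az":0,"claw":-1},{"ax":0,"ay":0,"dx":0,"dy":0,"dz":0.0005,"az":0,"claw":-1},{"ax":0,"ay":0,"dx":0,"dy":0,"dz":0.04,"az":0,"claw":-1},{"ax":0,"ay":0,"dx":0,"dy":0,"dz":0.09,"az":0,"claw":-1},{"ax":0,"ay":0,"dx":0.051,"dy":0.03,"dz":0.24,"az":0,"claw":-1},{"ax":0,"ay":0,"dx":0.051,"dy":0.03,"dz":0.24,"az":0,"claw":-1},{"ax":0,"ay":0,"dx":0.051,"dy":0.03,"dz":0.24,"az":0,"claw":-1},{"ax":0,"ay":0,"dx":0.051,"dy":0.03,"dz":0.24,"az":0,"claw":-1},{"ax":0,"ay":0,"dx":0.051,"dy":0.03,"dz":0.24,"az":0,"claw":-1},{"ax":0,"ay":0,"dx":0.051,"dy":0.03,"dz":0.24,"az":0,"claw":-1},{"ax":0,"ay":0,"dx":0.051,"dy":0.03,"dz":0.24,"az":0,"claw":-1}]}}

```text
t: 44.8
position: [0.5271, -0.1747, 0.3168]
tcp_rot: [[0.098, 0.995, -0.004], [0.995, -0.098, 0.001], [0.001, -0.004, -1.0]]
wrist_force: [0.9, 0.2, -0.0]
opening: 0.0853
grasp_force: 0.0
```

```bash
sed -i 's/\.049)/float(sys.argv[2]) if len(sys.argv)>2 else .049)/' caps.py; python3 caps.py w9 .108
```

```text
44.8 tcp [ 0.5271 -0.1747  0.3168] yaw -5.604086674075544
40 [222. 190.] c [ 0.4775 -0.2073] sides [0.0253 0.0466] yaw -7.17
40 [306. 182.] c [ 0.5793 -0.2074] sides [0.0251 0.0671] yaw -5.91
40 [437. 170.] c [ 0.7363 -0.2078] sides [0.0223 0.0589] yaw -25.68
40 [307.  99.] c [ 0.5855 -0.11  ] sides [0.0193 0.0369] yaw -5.65
40 [220. 108.] c [ 0.4874 -0.1116] sides [0.0244 0.0673] yaw -5.61
50 [222. 190.] c [ 0.4775 -0.2073] sides [0.0253 0.0466] yaw -7.17
50 [305. 182.] c [ 0.5792 -0.2074] sides [0.0257 0.0671] yaw -5.75
50 [437. 171.] c [ 0.7365 -0.208 ] sides [0.0235 0.0599] yaw -25.2
50 [415. 161.] c [ 0.7099 -0.1942] sides [0.0205 0.0721] yaw -25.03
50 [307. 100.] c [ 0.5859 -0.1107] sides [0.0197 0.0376] yaw -2.3
50 [220. 108.] c [ 0.4873 -0.1115] sides [0.0252 0.0675] yaw -5.17
```

View pics/w9.png

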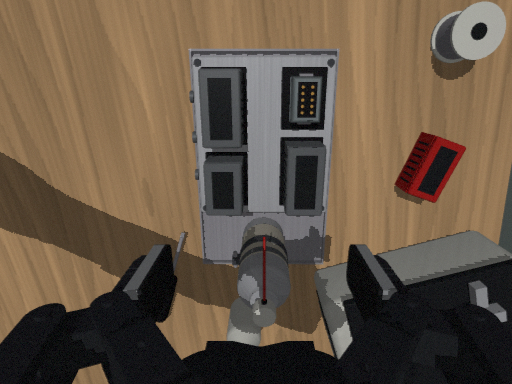

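The wrist view shows all three caps home, at (220,108), (222,190) and (306,182). Their positions and apparent sizes match the start, and the fourth connector is bare, as found.

```bash
python3 -c "
from rig import *
print(finish_job())"
```

```text
the job is handed in; nothing more can be done
None
```

The job is handed in: all three caps present came off onto the mat, the nozzle was pressed to the bottom for about half a second (peaking at 52 N) and released, and each cap was pressed back to its original height on its own connector.

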